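Snug a compass case in the desk cradle with its sunken knob

ROBOT

A 6-joint arm with a two-finger parallel gripper is mounted at the origin on the work surface. World frame = base frame: x ahead of the robot, y to its left, z up, the work surface at z = 0. Lengths are in m, angles in degrees, forces in N, time in s.
With the tool pointing down it reaches from about 0.325 to 0.875 m from the base axis. Payload 4.4 kg.
Tool frame: the origin (TCP) lies at the very end of the fingers, on their centre line; the grasp point (between the pads) lies 19 mm behind it (bot.pinch_z is the z of the grasp point in the tool frame, in m); z points along the fingers, y is the direction in which the jaws open and shut (so a half turn about z gives the same grasp; the last joint's range is limited). The gripper opens to 85 mm and grips with 20 to 120 N. Pads are 22 mm wide; open, the fingers measure 114 mm over their backs; the gripper's body (76 mm by 85 mm) begins 54 mm behind the grasp point. The pads swing forward as they close: fully open they stand 13 mm farther back than shut.
Start: joints at [-8.623, 11.837, 88.321, -0, 79.842, -8.623], TCP at [0.575, -0, 0.231] pointing down, gripper open.
Joint ranges: [-156.59, 156.59], [-49.26, 127.26], [12.9, 141.05], [-63.56, 243.56], [4.71, 150.69], [-161.64, 161.64]. Speed limits (degrees/s): [159.86, 159.86, 180, 180, 180, 180].

INTERFACE

Orientations are given as a 3x3 rotation matrix whose columns are the frame's x, y, z axes.
In Python, from workcell import bot, eoat, ik, sensors, viewer, ticket gives the robot as it stands. Calls block until the motion is done:
- bot.goto(position, orientation): joint-space move of the TCP to a pose.
- bot.move_l(position, rotation=None, max_speed=0.15, contact_N=None): straight line of the TCP; rotation=None keeps the orientation; max_speed is the mean speed in m/s. With contact_N (N) it stops when the force on the tool has changed by that much, and returns True; else False.
- bot.move_j(angles): joint-space move.
- eoat.open_gripper() and eoat.grab(squeeze=None): open the fingers fully, or close them until they stop; squeeze is the grip in N (None keeps the last).
- bot.wait(seconds).
- ik(position, orientation): joint angles nearest the present ones, or None.
- sensors.get_state(): the state.
- viewer.camera(name): name is "scene" or "side" or "wrist"; returns a dict with "image" (400x640x3 uint8, blue, green, red), "depth" (400x640 float32, m along the optical axis (not along the pixel's ray), 0 where there is no reading), "vfov" (degrees; the focal length in pixels is half the picture's height over the tangent of half this angle, whatever the lens; pixels are square), "cx", "cy" (the principal point, pixels), "k1" (the pictures are not rectified: a ray, as slopes to the right and down, at radius r is drawn at 1 + k1 r^2 times it, then the intrinsics apply), "xyz" and "attitude" of the camera in the world; the wrist camera has in their place "mount" (4x4, takes a point from camera to tool coordinates, whose origin is the TCP and whose axes are the flange's). Camera axes: x right, y up, looking along -z (the intrinsics and any distortion apply to the point x, -y, -z); pixel columns grow to the right and rows downward; lengths in m; the calibration is good to about 2 mm. A picture is of the moment at which its call begins: read the wrist's pose just before it.
A pose or a line that the arm cannot do raises bot.PlanningError and nothing moves.
- ticket.close_job(): hands the job in, once; it reports no verdict.
The state is a dict: "t": time; "joints": joint angles; "joint_velocities": joint speeds; "tau": joint torques, N m; "tcp_pos": TCP position; "tcp_rot": TCP orientation; "force": force on the tool from outside, world axes, zero at the start; "ft_torque": the same for the moment, N m; "grip_width": opening from 0.0 (shut) to 1.0 (fully open).
Only numpy, scipy, OpenCV 4.12 (cv2) and the standard library are available. Lean on these libraries where they do the work, as an engineer would, in place of code of your own. Each camera call takes 0.05 s, during which the arm holds its last target.

TASK

Lay the grey aluminium compass case flat and square in the blue work cradle, between the black pad and the steel stop, and let go of it. Then reach into the round well and turn the sunken black knob clockwise, gently, until the pad holds the case against the stop with about 8 newtons: firm, but never so hard that the case dents. Leave it clamped like that, and do not lean on the block around the well or disturb the other things on the desk.

Things in the scene. Friction and masses are not known exactly. Their poses are not given: they have to be found in the camera images.
- case_mid (a point): Grey aluminium compass case: closed flat box 50 wide x 140 long x 24 mm high, edges rounded 3 mm, 0.12 to 0.25 kg, loose, lying flat on the desk. The point is its centre, 12 mm above its underside; x across its 50 mm width (pick it this way), y along its length, z up. Either end may face the pad.
- case: The same compass case; origin at the centre of its underside, axes as case_mid.
- clamp: Blue work cradle fixed to the desk. Origin on the desk under the bed; z up; y along the bed from knob block (-y end) to steel stop (+y end). Base plate 84 mm wide in x, y -155 to +130 mm; its top, the bed, is at z = 10 mm. Case lies along y at x = 0. The stop (60 mm wide, rises 16 mm over the bed) gets shifted between jobs: its face is anywhere from y = 94.5 to 100.5 mm, unmeasured.
- well: Blue block round the knob, 84 x 84 x 32 mm high, on the base plate; origin at the centre of its underside (10 mm above the desk), axes as the cradle. In its top a round well, 67 mm across, 24 mm deep (rim 42 mm, well floor 18 mm above the desk), centred on the knob. Opened fingers, corners included, must stay within 33 mm of its axis. Takes no more than 15 N.
- knob_top (a point): Centre of the knob's top, on its turning axis, 38 mm above the desk, 4 mm below the rim. Black bar 26 mm long (its own x) and 14 mm thick (its own y), 20 mm high over the well floor, on a disc 26 mm across, 4 mm high; a white line marks the +x half. Axes turn with it. Grip across the 14 mm; 26 mm free from there to the well wall.
- knob (a joint): Knob angle, rad: 0 = pad fully back, grows clockwise seen from above, to 2.4. Each radian moves the pad 10 mm towards the stop, no backlash. Torque to turn: drag 0.14 N m plus 0.010 N m per newton of pad force (plus 0.06 N m per rad/s); at rest the felt torque may lie up to the drag below that. Stays where left. Needs 0.6 to 1.5 rad from the start.
- pad: Black pad out of the block, 40 mm wide in x, 1.5 to 14.5 mm above the bed. Origin on the bed under the middle of its front (+y) face: y = -52 mm in the cradle's frame at knob 0. Set the case 1 to 4 mm clear of it (end play in all 4.5 to 12.5 mm). It pushes the case (1 to 2 N) till it seats on the stop; then a spring behind it yields 1 mm per 4 N (8 N: 0.2 rad of knob more).
- tiffin: Closed round stainless steel tiffin, 108 mm across, 81 mm high, origin under its centre. Leave alone.
- sharpener: Red plastic pencil sharpener, 26 x 16 x 12 mm, origin under its centre. Leave alone.
- pen_stand: Square wooden pen stand with pens, 70 x 70 x 85 mm, pens to 160 mm high, origin under its centre. Leave alone.
- stapler: Orange plastic stapler, 30 x 110 (along y) x 44 mm, origin under its centre. Leave alone.
- eraser: White eraser in a green sleeve, 40 x 18 x 12 mm, origin under its centre. Leave alone.
- mug: Blue mug, 76 mm across, 88 mm high, origin under its centre. Leave alone.
Mind the look-alikes: they are no part of the job. There is more than one size of the case; the job needs the larger.

How it is judged:
By the outcome, as a careful person would: the job done as asked, in the order asked, and still so for the second after the job is handed in, with the robot touching nothing.
It also fails if it takes over 72 s, if anything falls off the work surface, if the arm or the gripper's body presses on something with over 40 N, if the wrist force passes 120 N, or if a joint passes its speed limit or range.

## Working session

There is one attempt and no reset: what is moved stays moved. The work goes in short steps, each a Python script; the robot and the scene stay as the last script left them, time stands still between calls to the robot, and variables do not carry over. Pictures are saved under pics/ and viewed, and the job is handed in when it is done.

```bash
ls; mkdir -p pics; python3 - <<'E'
from workcell import bot, eoat, ik, sensors, viewer, ticket
import cv2, pickle
s=sensors.get_state(); print({k:s[k] for k in('t','force','ft_torque','grip_width')}, bot.pinch_z)
for n in('scene','side','wrist'):
    c=viewer.camera(n); pickle.dump((c,s),open(f'pics/{n}0.pkl','wb')); cv2.imwrite(f'pics/{n}0.png',c['image'])
    print(n,{k:v for k,v in c.items() if k not in('image','depth')})
E
```

```text
pics
{'t': 0.0, 'force': array([-0.42419796, -0.56479936, -0.0858266 ]), 'ft_torque': array([-0.05486684, -0.03125479, -0.04434114]), 'grip_width': 0.9970819151562651} -0.0187
scene {'vfov': 52.3297522384023, 'cx': 320.80836060388845, 'cy': 201.23278954470985, 'k1': -0.07218121550894979, 'xyz': array([ 0.94107019, -0.27640038,  0.83116007]), 'attitude': array([[ 0.57836123, -0.66894937,  0.46691008],
       [ 0.8157094 ,  0.48179232, -0.32014736],
       [-0.01079132,  0.56602377,  0.82431829]])}
side {'vfov': 50.29348868578651, 'cx': 321.0807542816252, 'cy': 207.0698611628793, 'k1': 0.0007386415000119474, 'xyz': array([ 0.02626176, -0.67277577,  1.0021738 ]), 'attitude': array([[ 0.80253815,  0.45408533, -0.38696128],
       [-0.59635143,  0.59182155, -0.54232115],
       [-0.01724806,  0.66599832,  0.74575381]])}
wrist {'vfov': 64.4101272003773, 'cx': 315.1688894640929, 'cy': 195.67762485319918, 'k1': -0.007865934914087852, 'mount': array([[-7.81392053e-04,  9.64822457e-01,  2.62901153e-01,
         6.66149212e-02],
       [ 9.99999009e-01,  1.06188766e-03, -9.24841059e-04,
         6.52714418e-05],
       [-1.17147891e-03,  2.62900170e-01, -9.64822330e-01,
        -1.42791906e-01],
       [ 0.00000000e+00,  0.00000000e+00,  0.00000000e+00,
         1.00000000e+00]])}
```

View pics/scene0.png

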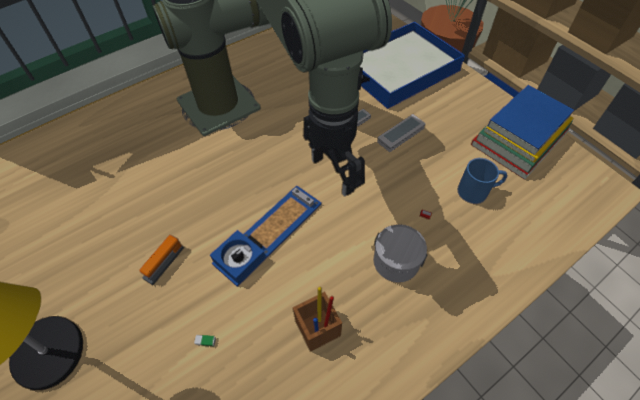

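View pics/side0.png

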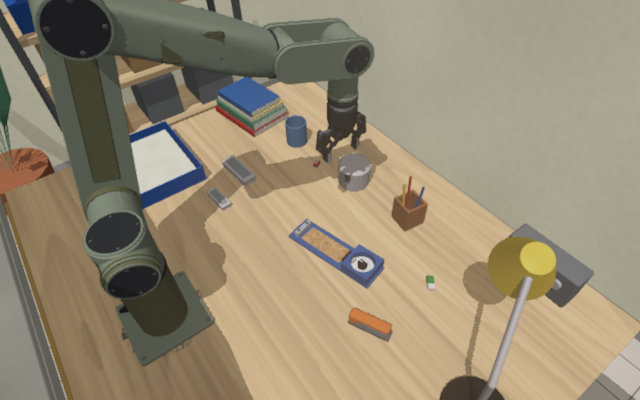

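View pics/wrist0.png

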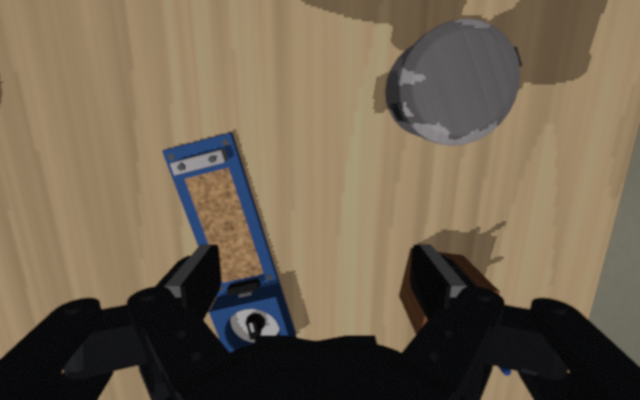

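Candidates for the case: the larger grey box at side (238,169) / scene (401,131), and a smaller look-alike at side (219,198) / scene (360,117). I choose the larger one and will measure it, with a close crop.

```bash
cat > h.py <<'E'
import numpy as np, cv2, pickle
def K(c):
    f=c['image'].shape[0]/2/np.tan(np.radians(c['vfov'])/2)
    return np.array([[f,0,c['cx']],[0,f,c['cy']],[0,0,1.]]), np.array([c['k1'],0,0,0,0.])
def pose(c,s):
    if 'mount' in c:
        M=c['mount']; R=np.array(s['tcp_rot']); return R@M[:3,:3], R@M[:3,3]+np.array(s['tcp_pos'])
    return np.array(c['attitude']),np.array(c['xyz'])
def rays(c,s,uv):
    k,d=K(c); p=cv2.undistortPoints(np.array(uv,float).reshape(-1,1,2),k,d,).reshape(-1,2)
    R,o=pose(c,s); return o,(R@np.c_[p[:,0],-p[:,1],-np.ones(len(p))].T).T
def onz(c,s,uv,z):
    o,r=rays(c,s,uv); return o+r*((z-o[2])/r[:,2])[:,None]
def cloud(c,s):
    h,w=c['depth'].shape; u,v=np.meshgrid(np.arange(w),np.arange(h))
    o,r=rays(c,s,np.c_[u.ravel(),v.ravel()]); return (o+r*c['depth'].reshape(-1,1)).reshape(h,w,3)
def proj(c,s,P):
    R,o=pose(c,s); k,d=K(c); q=(np.atleast_2d(P)-o)@R; q=q*[1,-1,-1]
    return cv2.projectPoints(q,np.zeros(3),np.zeros(3),k,d)[0].reshape(-1,2)
def ld(n): return pickle.load(open(f'pics/{n}.pkl','rb'))
E
python3 - <<'E'
from h import *
for n,pts in (('scene0',[(401,131),(360,117),(285,215),(240,257),(300,340),(400,245),(480,180),(160,260)]),('side0',[(238,169),(219,198),(361,264),(325,243),(354,170),(370,320)])):
    c,s=ld(n); X=cloud(c,s)
    for u,v in pts: print(n,(u,v),X[v,u].round(3))
c,s=ld('wrist0');X=cloud(c,s)
for u,v in [(300,200),(225,225),(455,80),(190,240)]: print((u,v),X[v,u].round(4))
print(s['tcp_rot'].round(3))
c,s=ld('side0')
cv2.imwrite('pics/side_crop.png',cv2.resize(c['image'][140:220,180:280],None,fx=7,fy=7,interpolation=cv2.INTER_CUBIC))
X=cloud(c,s)
for a in ((slice(140,220),slice(180,280)),):
    Y=X[a]; m=(Y[...,2]>.012)&(Y[...,2]<.04)
    n,l,st,ce=cv2.connectedComponentsWithStats(m.astype(np.uint8))
    for i in range(1,n):
        if st[i,4]<20: continue
        p=Y[l==i]; zt=np.median(p[:,2]); 
        print(st[i],zt,cv2.minAreaRect((p[:,:2]*1000).astype(np.float32)))
E
```

```text
scene0 (401, 131) [0.423 0.349 0.025]
scene0 (360, 117) [0.309 0.297 0.018]
scene0 (285, 215) [ 0.458 -0.05   0.009]
scene0 (240, 257) [ 0.503 -0.195  0.026]
scene0 (300, 340) [ 0.724 -0.185  0.001]
scene0 (400, 245) [0.702 0.086 0.079]
scene0 (480, 180) [0.662 0.406 0.015]
scene0 (160, 260) [ 0.416 -0.344  0.042]
side0 (238, 169) [0.415 0.349 0.022]
side0 (219, 198) [0.303 0.271 0.019]
side0 (361, 264) [ 0.491 -0.201  0.033]
side0 (325, 243) [ 0.466 -0.071  0.011]
side0 (354, 170) [0.679 0.06  0.081]
side0 (370, 320) [ 0.399 -0.344  0.043]
(300, 200) [ 0.5557 -0.0399  0.0015]
(225, 225) [ 0.4645 -0.069   0.0101]
(455, 80) [0.6957 0.0913 0.0812]
(190, 240) [ 0.4158 -0.0926  0.0009]
[[ 0.     1.    -0.002]
 [ 1.    -0.     0.   ]
 [ 0.    -0.002 -1.   ]]
[  0   3  20  33 308] 0.03425370032790315 ((306.740478515625, 492.7579345703125), (176.301513671875, 64.90928649902344), 66.60650634765625)
[ 42  15  35  30 475] 0.023231935378217994 ((419.30078125, 349.48565673828125), (53.76811599731445, 145.25140380859375), 3.4511609077453613)
[  0  31  26  19 174] 0.026466671260037267 ((268.78948974609375, 392.9193115234375), (9.151697158813477, 94.66942596435547), 89.61473083496094)
[ 27  47  25  22 237] 0.015870262827615167 ((303.677734375, 276.43804931640625), (33.58808135986328, 99.10301971435547), 4.6262736320495605)
```

View pics/side_crop.png

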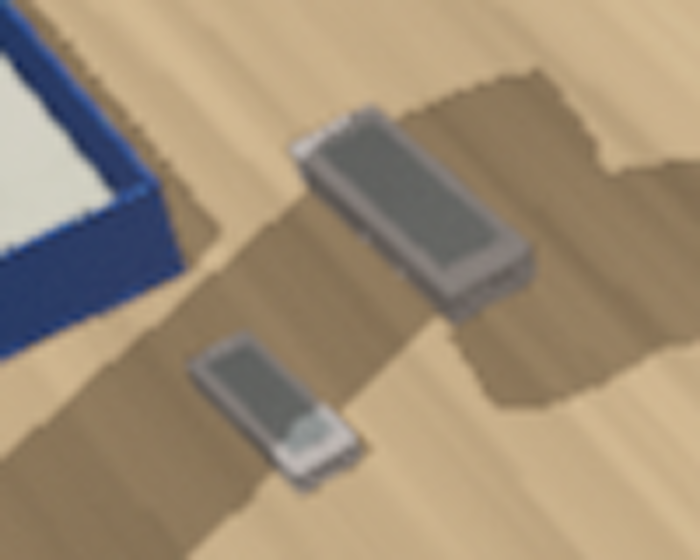

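The crop shows the larger box (53×145×~24 mm measured, dark top panel, ends free) against a smaller one (33×99×16 mm). Larger one is the case. Now close wrist views of the cradle and the case.

```bash
python3 - <<'E'
from workcell import bot, eoat, ik, sensors, viewer, ticket
from h import *
c,s=ld('wrist0'); print(onz(c,s,[(163,150),(234,132),(272,279)],.01).round(4))
R=np.array(s['tcp_rot'])
def snap(n,p,R):
    t0=sensors.get_state()['t']
    bot.goto(p,R); s=sensors.get_state(); c=viewer.camera('wrist'); pickle.dump((c,s),open(f'pics/{n}.pkl','wb')); cv2.imwrite(f'pics/{n}.png',c['image']); print(n,s['t'],s['t']-t0,s['tcp_pos'],s['force'],s['ft_torque'])
Rd=np.array([[0,1,0],[1,0,0],[0,0,-1.]])
snap('cr1',[0.47,-0.22,0.25],Rd)
E
```

```text
[[ 0.4003  0.0221  0.01  ]
 [ 0.4829  0.0421  0.01  ]
 [ 0.5189 -0.1423  0.01  ]]
cr1 1.1167 0.9667 [ 0.47035211 -0.21929057  0.24987106] [ 0.22047168 -0.29541463 -0.49898361] [ 0.05788994  0.06177272 -0.00629988]
```

View pics/cr1.png

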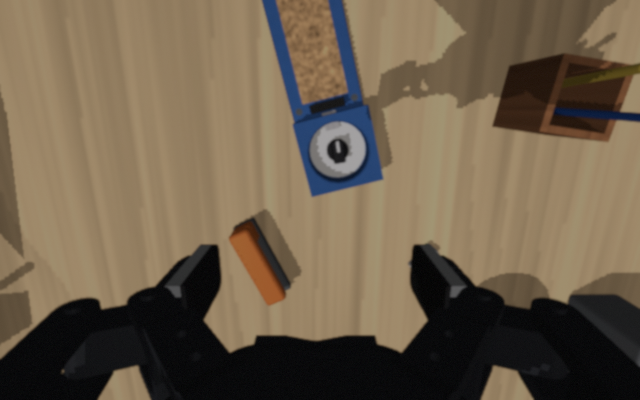

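```bash
python3 - <<'E'
from h import *
c,s=ld('cr1'); X=cloud(c,s)
cv2.imwrite('pics/cr1z.png',cv2.resize(c['image'][0:210,240:400],None,fx=3.5,fy=3.5,interpolation=cv2.INTER_CUBIC)[:600])
cv2.imwrite('pics/cr1z.png',cv2.resize(c['image'][80:205,270:400],None,fx=4.6,fy=4.6,interpolation=cv2.INTER_CUBIC))
for u,v in [(310,150),(355,180),(310,60),(345,160),(338,148),(325,103),(320,175)]: print((u,v),X[v,u].round(4))
E
```

```text
(310, 150) [ 0.4648 -0.1988  0.0183]
(355, 180) [ 0.5158 -0.2297  0.0423]
(310, 60) [ 0.4651 -0.099   0.0088]
(345, 160) [ 0.5045 -0.2078  0.0371]
(338, 148) [ 0.4962 -0.1942  0.0383]
(325, 103) [ 0.4819 -0.1458  0.0241]
(320, 175) [ 0.4763 -0.2244  0.04  ]
```

View pics/cr1z.png

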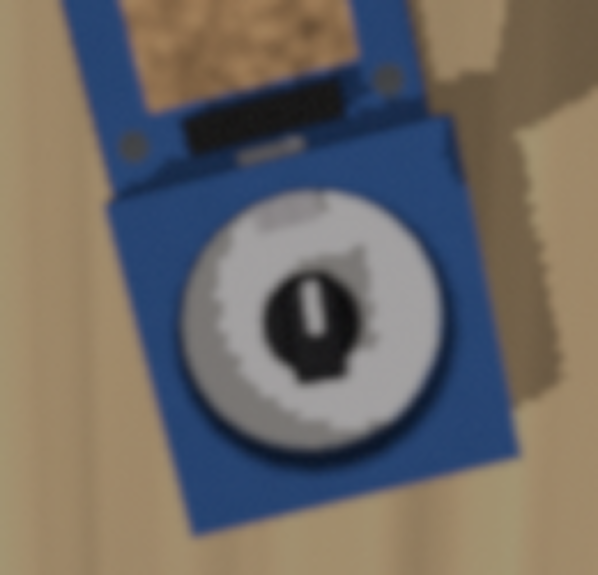

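```bash
cat >> h.py <<'E'
Rd=np.array([[0,1,0],[1,0,0],[0,0,-1.]])
def Rz(a):
    c,s=np.cos(a),np.sin(a); return np.array([[c,-s,0],[s,c,0],[0,0,1.]])
def snap(n,p=None,R=None,cam='wrist'):
    from workcell import bot,sensors,viewer
    if p is not None: bot.goto(p,R)
    s=sensors.get_state(); c=viewer.camera(cam); pickle.dump((c,s),open(f'pics/{n}.pkl','wb')); cv2.imwrite(f'pics/{n}.png',c['image']); print(n,round(s['t'],2),s['tcp_pos'].round(4),s['force'].round(2),s['ft_torque'].round(3)); return c,s
E
python3 - <<'E'
from h import *
snap('cr2',[0.47,-0.14,0.25],Rd)
snap('ca1',[0.42,0.29,0.19],Rd)
E
```

```text
cr2 1.58 [ 0.4705 -0.1379  0.25  ] [-0.27 -0.83  0.04] [-0.034 -0.019  0.031]
ca1 3.24 [0.4208 0.2892 0.1902] [0.75 0.15 0.78] [-0.     0.016 -0.019]
```

View pics/cr2.png

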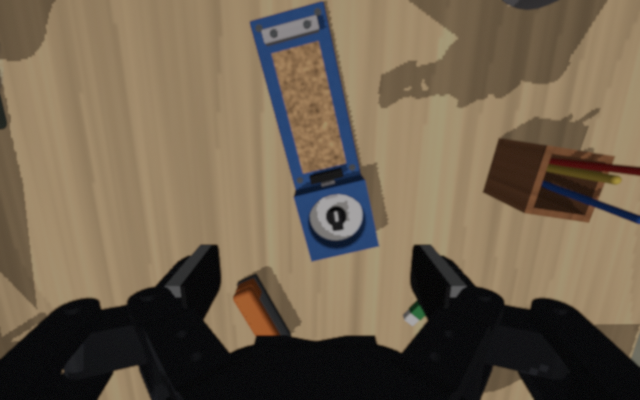

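View pics/ca1.png

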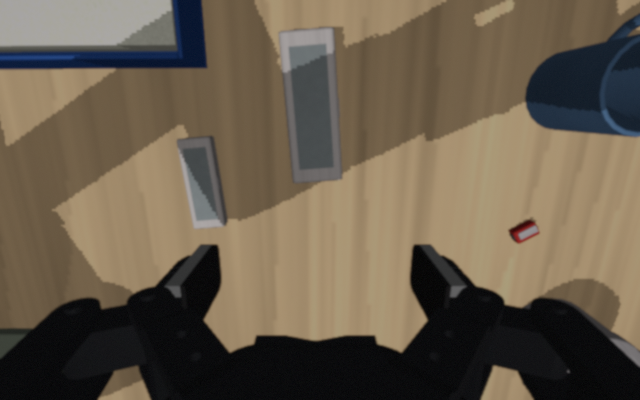

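```bash
python3 - <<'E'
from h import *
c,s=ld('cr2'); im=c['image']
a=cv2.resize(im[0:60,235:375],None,fx=5.6,fy=5.6,interpolation=cv2.INTER_CUBIC); b=cv2.resize(im[165:272,280:390],None,fx=5.4,fy=5.4,interpolation=cv2.INTER_CUBIC)
cv2.imwrite('pics/cr2a.png',a);cv2.imwrite('pics/cr2b.png',b)
c,s=ld('ca1'); im=c['image']
cv2.imwrite('pics/ca1z.png',cv2.resize(im[15:195,265:365],None,fx=3.3,fy=3.3,interpolation=cv2.INTER_CUBIC))
E
```

```text
(no output)
```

View pics/cr2a.png

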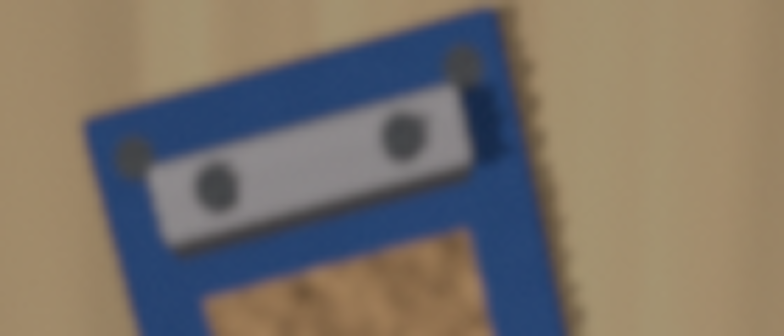

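View pics/cr2b.png

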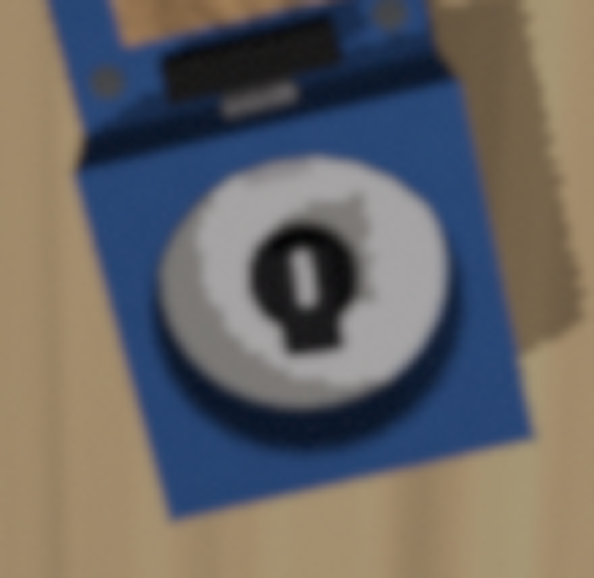

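View pics/ca1z.png

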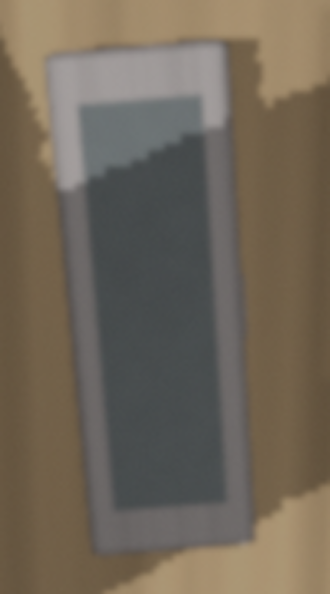

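```bash
cat > fit.py <<'E'
from h import *
from scipy.optimize import least_squares
def T(q,P): 
    P=np.atleast_2d(np.array(P,float)); R=Rz(q[2]); return P@R.T+[q[0],q[1],0]
def fit(c,s,P,uv,q0):
    f=lambda q:(proj(c,s,T(q,P))-uv).ravel()
    r=least_squares(f,q0); return r.x,f(r.x).reshape(-1,2)
if __name__=='__main__':
    c,s=ld('cr2')
    a=lambda p,k,o:((np.array(p)+.5)/k-.5)+o
    A=[(85,122),(500,10)]; B=[(80,175),(458,80),(532,437),(172,520)]
    uv=np.r_[a(A,5.6,(235,0)),a(B,5.4,(280,165))]
    P=np.array([(-42,130,10),(42,130,10),(-42,-71,42),(42,-71,42),(42,-155,42),(-42,-155,42)])/1e3
    q,res=fit(c,s,P,uv,[.46,-.08,np.radians(11)])
    print('cradle',q[:2].round(4),np.degrees(q[2]).round(2)); print(res.round(2))
    inv=lambda X:(X-[q[0],q[1],0])@Rz(q[2])
    for nm,p,z in [('stop front top L',a([(170,243)],5.6,(235,0)),.026),('stop front top R',a([(474,160)],5.6,(235,0)),.026),
      ('pad top front L',a([(161,62)],5.4,(280,165)),.0245),('pad front R',a([(333,14)],5.4,(280,165)),.0245),
      ('knob line',a([(297,250)],5.4,(280,165)),.038),('knob line2',a([(306,305)],5.4,(280,165)),.038),
      ('knob near L',a([(287,352)],5.4,(280,165)),.038),('knob near R',a([(340,347)],5.4,(280,165)),.038),('knob far',a([(300,222)],5.4,(280,165)),.038)]:
        print(nm,(inv(onz(c,s,p,z))*1e3).round(1))
    # case
    c,s=ld('ca1')
    uv=a([(47,57),(226,42),(253,540),(93,552)],3.3,(265,15))
    P=np.array([(-25,70,21),(25,70,21),(25,-70,21),(-25,-70,21)])/1e3
    q2,res=fit(c,s,P,uv,[.42,.35,np.radians(3)])
    print('case',q2[:2].round(4),np.degrees(q2[2]).round(2)); print(res.round(2))
    X=cloud(c,s); print(X[100,313],X[180,260])
    pickle.dump((q,q2),open('pics/fit.pkl','wb'))
E
python3 fit.py
```

```text
cradle [ 0.4701 -0.0919] 14.09
[[-1.53 -3.21]
 [-0.46 -4.07]
 [-0.56  1.98]
 [ 1.17  2.43]
 [ 1.39  2.66]
 [ 0.16  2.59]]
stop front top L [[-29.8  98.4  26. ]]
stop front top R [[29.5 98.4 26. ]]
pad top front L [[-19.3 -52.7  24.5]]
pad front R [[ 19.6 -51.4  24.5]]
knob line [[  0.1 -97.6  38. ]]
knob line2 [[  -0.8 -110.4   38. ]]
knob near L [[  -7.3 -120.1   38. ]]
knob near R [[   4.3 -121.8   38. ]]
knob far [[  2.2 -91.5  38. ]]
case [0.4183 0.3555] 4.1
[[-0.91 -1.02]
 [ 0.7  -1.  ]
 [ 0.66  1.33]
 [-0.42  1.29]]
[0.41943867 0.36406738 0.02450276] [ 3.62132451e-01  2.82597613e-01 -1.48784670e-04]
```

```bash
cat > fit2.py <<'E'
from fit import *
a=lambda p,k,o:((np.array(p)+.5)/k-.5)+o
c,s=ld('cr2')
A=a([(85,122),(500,10)],5.6,(235,0)); B=a([(80,175),(458,80),(532,437),(172,520)],5.4,(280,165))
h=42e-3
qb,res=fit(c,s,[(-h,h,h),(h,h,h),(h,-h,h),(-h,-h,h)],B,[.5,-.2,.25]); print('block',qb[:2].round(4),np.degrees(qb[2]).round(2),res.round(2).tolist())
E=onz(c,s,A,.01); print('plate end',E.round(4),np.linalg.norm(E[1]-E[0]),np.degrees(np.arctan2(*(E[1]-E[0])[1::-1])))
inv=lambda X:(X-[qb[0],qb[1],0])@Rz(qb[2])
print('in block frame',(inv(E)*1e3).round(1))
K_=lambda p:a([p],5.4,(280,165))
for nm,p,z in [('stopL',a([(170,243)],5.6,(235,0)),.026),('stopR',a([(474,160)],5.6,(235,0)),.026),('stop rear L',a([(148,168)],5.6,(235,0)),.026),('cork L',a([(203,297)],5.6,(235,0)),.01),
 ('padL',K_((161,62)),.0245),('padR',K_((333,14)),.0245),('pad rear L',K_((168,102)),.0245),('kl1',K_((297,250)),.038),('kl2',K_((306,305)),.038),('kn L',K_((287,352)),.038),('kn R',K_((340,347)),.038),('kn far',K_((300,222)),.022),('kn far38',K_((300,222)),.038),('well L',K_((155,300)),.042),('well R',K_((462,265)),.042),('well near',K_((318,450)),.042),('well far',K_((300,155)),.042)]:
    print(nm,(inv(onz(c,s,p,z))*1e3).round(1)[0])
E
python3 fit2.py
python3 - <<'E'
from h import *
c,s=ld('scene0'); im=c['image']
cv2.imwrite('pics/sc0z.png',cv2.resize(im[180:290,205:330],None,fx=5,fy=5,interpolation=cv2.INTER_CUBIC))
E
```

```text
block [ 0.4969 -0.1986] 14.17 [[-1.24, -0.43], [0.61, -0.15], [0.99, 0.34], [-0.35, 0.42]]
plate end [[0.3992 0.0208 0.01  ]
 [0.4797 0.0405 0.01  ]] 0.08287477850780298 13.761688436010292
in block frame [[-41.  236.6  10. ]
 [ 41.9 236.   10. ]]
stopL [-29.5 208.4  26. ]
stopR [ 29.7 208.4  26. ]
stop rear L [-29.9 221.8  26. ]
cork L [-27.4 200.7  10. ]
padL [-19.2  57.3  24.5]
padR [19.7 58.5 24.5]
pad rear L [-19.9  48.2  24.5]
kl1 [ 0.1 12.4 38. ]
kl2 [-0.8 -0.4 38. ]
kn L [ -7.4 -10.1  38. ]
kn R [  4.3 -11.8  38. ]
kn far [ 2.  13.4 22. ]
kn far38 [ 2.2 18.5 38. ]
well L [-32.2  10.1  42. ]
well R [33.9  1.8 42. ]
well near [ -5.8 -32.8  42. ]
well far [ 5.6 34.2 42. ]
```

View pics/sc0z.png

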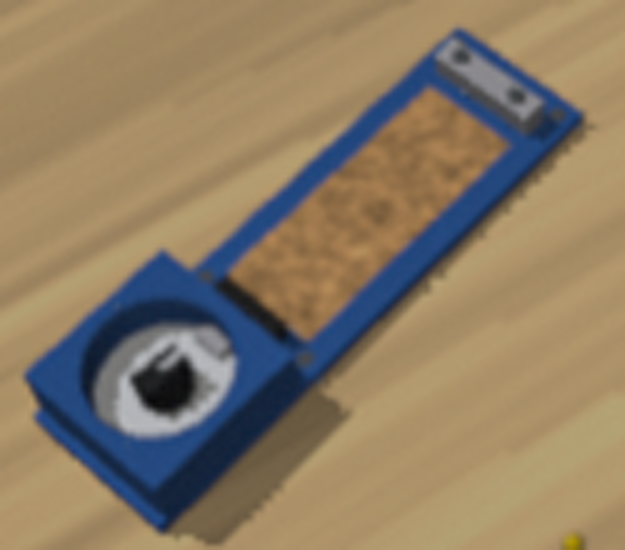

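```bash
cat > fit3.py <<'E'
from fit import *
a=lambda p,k,o:((np.array(p)+.5)/k-.5)+o
c,s=ld('cr1'); k=lambda p:a(p,4.6,(270,80)); h=.042
B=k([(108,203),(450,117),(518,457),(193,535)])
qb,res=fit(c,s,[(-h,h,h),(h,h,h),(h,-h,h),(-h,-h,h)],B,[.5,-.2,.25]); print('block',qb[:2].round(4),np.degrees(qb[2]).round(2),res.round(2).tolist())
inv=lambda X:(X-[qb[0],qb[1],0])@Rz(qb[2])
for nm,p,z in [('padL',(184,125),.0245),('padR',(340,82),.0245),('kl1',(308,282),.038),('kl2',(318,332),.038),('knL',(300,383),.038),('knR',(345,373),.038),('disc far',(305,270),.022),('disc L',(265,322),.022),('disc R',(360,315),.022),('wellN',(325,467),.042),('wellR',(452,310),.042),('wellfloor L',(181,320),.018),('wellfloor far',(320,190),.018)]:
    X=onz(c,s,k([p]),z); print(nm,X[0].round(4),(inv(X)*1e3).round(1)[0])
E
python3 fit3.py
```

```text
block [ 0.4967 -0.1983] 13.84 [[-1.11, -0.08], [0.94, -0.76], [0.82, 0.41], [-0.66, 0.66]]
padL [ 0.4647 -0.1499  0.0245] [-19.5  54.7  24.5]
padR [ 0.5023 -0.1399  0.0245] [19.5 55.3 24.5]
kl1 [ 0.4945 -0.1864  0.038 ] [ 0.8 12.1 38. ]
kl2 [ 0.4972 -0.1984  0.038 ] [ 0.4 -0.2 38. ]
knL [ 0.493  -0.2109  0.038 ] [ -6.6 -11.3  38. ]
knR [ 0.5039 -0.2084  0.038 ] [  4.6 -11.6  38. ]
disc far [ 0.4948 -0.1849  0.022 ] [ 1.4 13.4 22. ]
disc L [ 0.4849 -0.1979  0.022 ] [-11.3   3.2  22. ]
disc R [ 0.5089 -0.1962  0.022 ] [12.4 -0.9 22. ]
wellN [ 0.4992 -0.231   0.042 ] [ -5.4 -32.4  42. ]
wellR [ 0.5288 -0.1926  0.042 ] [32.5 -2.2 42. ]
wellfloor L [ 0.4636 -0.1979  0.018 ] [-32.    8.3  18. ]
wellfloor far [ 0.4985 -0.1655  0.018 ] [ 9.6 31.4 18. ]
```

Views show: case at ca1 (313,105), with the small look-alike at (200,182); the cradle in cr1/cr2 with pad at (327,105 in cr1) and knob at cr1 (338,148). Heights check out (case top 24.5 mm, bed ~9–10, block 42, knob 38). Picking the case.

```bash
python3 - <<'E'
from h import *
from workcell import bot, eoat, ik, sensors
p=lambda m:(lambda s:print(m,round(s['t'],2),s['tcp_pos'].round(4),s['force'].round(2),s['ft_torque'].round(3),round(s['grip_width'],3)))(sensors.get_state())
R=Rz(np.radians(4.1))@Rd
bot.goto([.4183,.3555,.07],R); p('above')
print(bot.move_l([.4183,.3555,.0005],max_speed=.12,contact_N=8)); p('down')
eoat.grab(25); p('grab')
bot.move_l([.4183,.3555,.05]); p('lift')
snap('held')
E
```

```text
above 3.9 [0.4191 0.3551 0.0705] [ 0.07 -0.15  0.79] [-0.03  -0.043 -0.002] 1.0
False
down 4.62 [0.4194 0.3559 0.0016] [0.04 0.11 0.91] [-0.012 -0.049  0.007] 1.004
grab 5.05 [0.419  0.356  0.0015] [-1.42 -0.02  4.84] [-0.087  0.143  0.017] 0.58
lift 5.53 [0.4181 0.3554 0.0498] [-0.3  -0.19 -1.19] [-0.006  0.037  0.009] 0.58
held 5.53 [0.4181 0.3554 0.0498] [-0.3  -0.19 -1.19] [-0.006  0.037  0.009]
```

View pics/held.png

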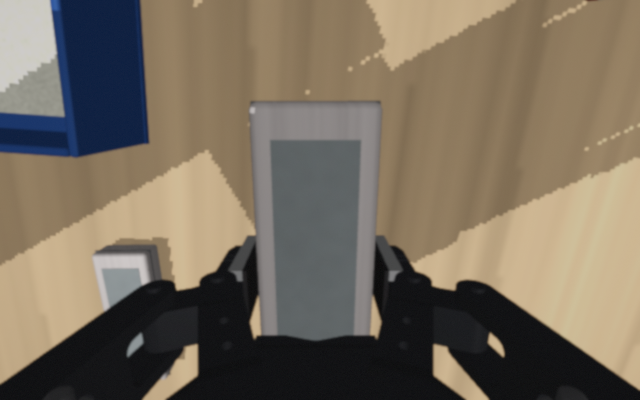

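The case is held square between the pads; its far edge is at row ~102. Checking where it sits along the tool's x, then placing.

```bash
python3 - <<'E'
from h import *
c,s=ld('held'); X=cloud(c,s); print(X[120,315],X[200,315])
for z in (.0723,.0703):
    P=onz(c,s,[(250,102),(316,101),(381,101)],z); print(((P-s['tcp_pos'])@np.array(s['tcp_rot'])*1e3).round(1))
m=cv2.cvtColor(c['image'],cv2.COLOR_BGR2GRAY)[90:115,316].tolist(); print(m)
E
```

```text
[0.41371891 0.4179419  0.07169369] [0.41589192 0.387241   0.07191169]
[[ 69.2 -23.5 -22.6]
 [ 69.5   0.5 -22.6]
 [ 69.5  24.1 -22.6]]
[[ 69.2 -23.9 -20.6]
 [ 69.5   0.5 -20.6]
 [ 69.5  24.5 -20.6]]
[125, 125, 126, 125, 125, 125, 125, 125, 125, 123, 115, 107, 107, 114, 121, 125, 128, 132, 135, 137, 137, 138, 138, 138, 138]
```

```bash
python3 - <<'E'
from h import *
from workcell import bot, eoat, ik, sensors
p=lambda m:(lambda s:print(m,round(s['t'],2),s['tcp_pos'].round(4),s['force'].round(2),s['ft_torque'].round(3),round(s['grip_width'],3)))(sensors.get_state())
R=Rz(np.radians(13.9))@Rd
bot.move_l([.4183,.3555,.10]); 
bot.goto([.4661,-.0745,.08],R); p('above')
bot.move_l([.4661,-.0745,.025],max_speed=.1); bot.wait(.15); p('near')
snap('near')
print(bot.move_l([.4661,-.0745,.0085],max_speed=.03,contact_N=4)); p('down')
E
```

```text
above 7.66 [ 0.4661 -0.0738  0.0798] [-0.28  0.88 -1.33] [-0.01  -0.03  -0.009] 0.578
near 8.51 [ 0.467  -0.0747  0.0259] [ 0.06 -0.35 -1.98] [-0.042  0.01   0.036] 0.578
near 8.51 [ 0.467  -0.0747  0.0259] [ 0.06 -0.35 -1.98] [-0.042  0.01   0.036]
True
down 9.03 [ 0.466  -0.0745  0.0112] [0.01 0.3  4.34] [-0.     0.015 -0.01 ] 0.58
```

View pics/near.png

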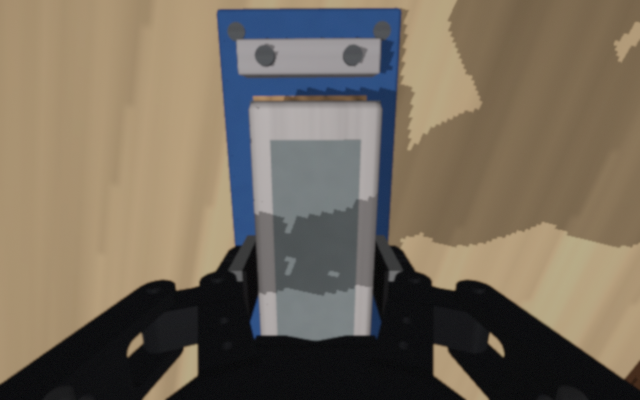

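```bash
python3 - <<'E'
from h import *
from workcell import bot, eoat, ik, sensors
R=Rz(np.radians(13.9))@Rd
yd=R[:,0]
eoat.open_gripper(); s=sensors.get_state(); print(s['t'],s['grip_width'],s['force'])
bot.move_l([.4661,-.0745,.08],max_speed=.15)
stop=np.array([.4967,-.1983,0])+yd*.207
snap('st1',stop-yd*.066+[0,0,.15],R)
pad=np.array([.4835,-.1449,0])
snap('pd1',pad-yd*.066+[0,0,.15],R)
E
```

```text
9.4833 1.0014934413885737 [-0.4466027   0.27739178  0.63395006]
st1 10.48 [ 0.4629 -0.0613  0.1501] [ 0.39 -0.36  0.14] [ 0.028 -0.031 -0.066]
pd1 11.19 [ 0.498  -0.2087  0.1479] [0.16 0.35 0.03] [ 0.032 -0.01   0.037]
```

View pics/st1.png

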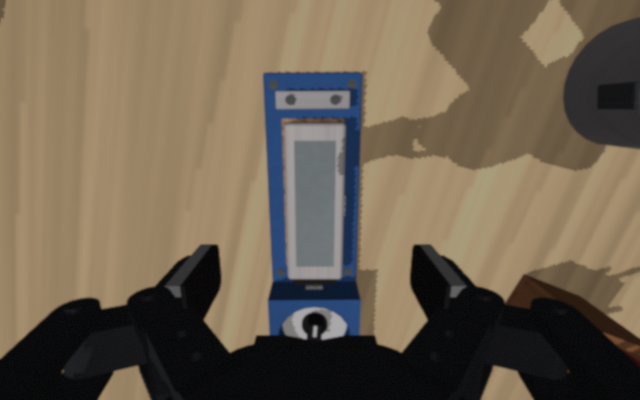

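View pics/pd1.png

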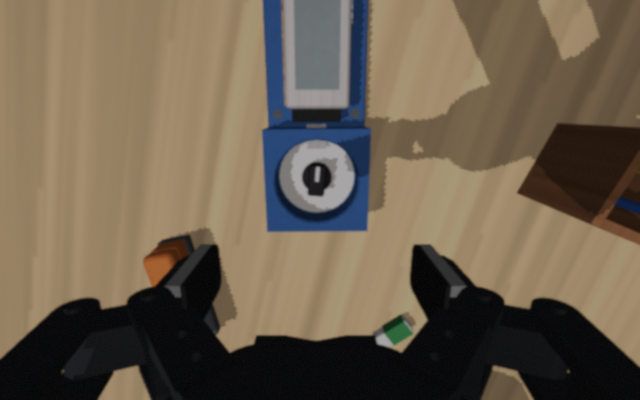

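```bash
python3 - <<'E'
from h import *
c,s=ld('pd1'); cv2.imwrite('pics/pd1z.png',cv2.resize(c['image'][70:240,255:380],None,fx=5,fy=3.5*1.0,interpolation=cv2.INTER_CUBIC) if 0 else cv2.resize(c['image'][88:140,258:376],None,fx=6.6,fy=6.6,interpolation=cv2.INTER_CUBIC))
c,s=ld('st1'); cv2.imwrite('pics/st1z.png',cv2.resize(c['image'][65:140,258:372],None,fx=6.6,fy=6.6,interpolation=cv2.INTER_CUBIC))
E
```

```text
(no output)
```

View pics/pd1z.png

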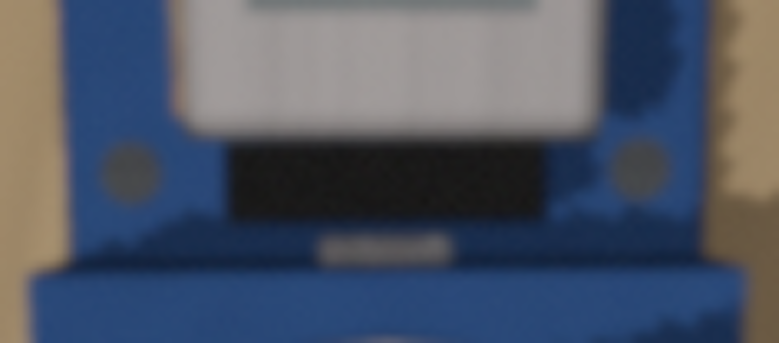

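View pics/st1z.png

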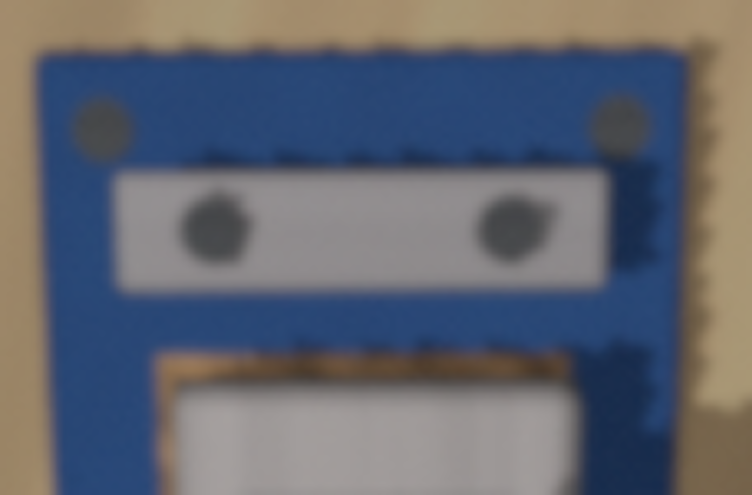

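```bash
python3 - <<'E'
from h import *
c,s=ld('pd1'); im=c['image']
for u in (300,308,316,324,332): print(u,[tuple(int(x) for x in im[v,u]) for v in range(105,126)])
X=cloud(c,s)
for v in range(104,124): print(v,X[v,316].round(4),X[v,300].round(4))
yd=Rz(np.radians(13.9))[:,1]; b=np.array([.4967,-.1983,0])
for v,z in ((108.5,.031),(121,.0245),(109.3,.0245)):
    P=onz(c,s,[(316,v)],z)[0]; print(v,z,P,(P-b)@yd)
E
```

```text
300 [(142, 143, 148), (132, 133, 138), (117, 117, 121), (92, 90, 92), (59, 56, 56), (34, 32, 32), (26, 25, 27), (25, 25, 25), (25, 25, 26), (26, 25, 27), (25, 23, 24), (24, 24, 26), (25, 26, 26), (26, 26, 27), (25, 26, 26), (30, 26, 24), (46, 31, 23), (66, 40, 25), (75, 45, 26), (78, 45, 26), (76, 44, 25)]
308 [(144, 145, 151), (135, 135, 140), (117, 117, 121), (89, 89, 91), (56, 54, 55), (32, 30, 31), (26, 26, 26), (25, 25, 26), (23, 24, 24), (23, 22, 24), (23, 23, 24), (24, 25, 25), (23, 23, 25), (26, 26, 26), (26, 27, 27), (30, 25, 23), (48, 31, 23), (66, 43, 31), (75, 58, 52), (84, 76, 76), (89, 86, 89)]
316 [(145, 146, 151), (135, 136, 141), (118, 118, 123), (91, 90, 93), (56, 55, 55), (33, 30, 32), (25, 25, 26), (25, 26, 26), (26, 27, 27), (22, 23, 23), (24, 25, 25), (24, 24, 25), (25, 25, 26), (23, 23, 23), (25, 23, 23), (32, 26, 24), (47, 30, 23), (67, 44, 33), (75, 59, 53), (83, 77, 77), (88, 86, 89)]
324 [(144, 145, 150), (133, 134, 138), (115, 116, 121), (88, 88, 91), (55, 54, 56), (31, 30, 30), (25, 23, 24), (26, 26, 27), (25, 25, 25), (24, 25, 24), (25, 26, 26), (24, 24,
[... 1068 characters left out ...]
 -0.1479  0.0245] [ 0.4827 -0.1444  0.2909]
116 [ 0.484  -0.1487  0.0254] [ 0.4714 -0.1518  0.0257]
117 [ 0.4842 -0.1494  0.025 ] [ 0.4716 -0.1525  0.0264]
118 [ 0.4844 -0.1502  0.0238] [ 0.4717 -0.1533  0.0242]
119 [ 0.4845 -0.151   0.0257] [ 0.4719 -0.154   0.0259]
120 [ 0.4847 -0.1518  0.0246] [ 0.472  -0.1549  0.0249]
121 [ 0.4849 -0.1526  0.0238] [ 0.4722 -0.1557  0.024 ]
122 [ 0.4852 -0.1538  0.0102] [ 0.4718 -0.1571  0.01  ]
123 [ 0.4854 -0.1546  0.01  ] [ 0.4827 -0.1444  0.2909]
108.5 0.031 [ 0.48256678 -0.14299557  0.031     ] 0.0570801200290256
121 0.0245 [ 0.48491694 -0.15253865  0.0245    ] 0.04725191896126641
109.3 0.0245 [ 0.48271293 -0.14356731  0.0245    ] 0.05649001379720035
```

```bash
python3 - <<'E'
from h import *
c,s=ld('st1'); X=cloud(c,s)
yd=Rz(np.radians(13.9))[:,1]; xd=Rz(np.radians(13.9))[:,0]; b=np.array([.4967,-.1983,0])
for v in list(range(104,126))+[150,200,260]: print(v,X[v,316].round(4),round((X[v,316]-b)@yd*1e3,1),c['image'][v,316])
for u,v,z in ((315,108.8,.026),(315,123,.031),(265,72,.01),(364,73,.01),(300,278,.031),(300,288,.042)):
    P=onz(c,s,[(u,v)],z)[0]; print(u,v,z,P.round(4),(P-b)@yd,(P-b)@xd)
cc=s['tcp_pos']+s['tcp_rot']@c['mount'][:3,3]; print('cam',(cc-b)@yd)
E
```

```text
104 [0.447  0.0074 0.0262] 211.7 [140 139 143]
105 [0.4472 0.0067 0.0264] 210.9 [140 138 142]
106 [0.4474 0.0059 0.0254] 210.1 [139 138 141]
107 [0.4476 0.0052 0.0267] 209.3 [134 131 133]
108 [0.4478 0.0044 0.0244] 208.5 [124 112 111]
109 [0.448  0.0037 0.0108] 207.8 [117  89  78]
110 [0.4482 0.0029 0.0107] 206.9 [117  75  51]
111 [0.4484 0.0021 0.0102] 206.1 [117  71  42]
112 [0.4486 0.0013 0.0105] 205.3 [117  70  41]
113 [4.488e-01 4.000e-04 1.010e-02] 204.4 [118  71  42]
114 [ 4.49e-01 -4.00e-04  1.10e-02] 203.6 [118  71  41]
115 [ 0.4492 -0.0012  0.0107] 202.8 [116  69  41]
116 [ 0.4494 -0.002   0.0091] 201.9 [111  67  40]
117 [ 0.4496 -0.0028  0.0098] 201.1 [94 61 45]
118 [ 0.4498 -0.0036  0.0113] 200.3 [74 63 67]
119 [ 0.45   -0.0044  0.0108] 199.4 [59 69 87]
120 [ 0.4502 -0.0052  0.0113] 198.6 [54 75 96]
121 [ 0.4504 -0.0061  0.0109] 197.7 [54 72 92]
122 [ 0.4504 -0.0063  0.0273] 197.5 [68 75 87]
123 [ 0.4505 -0.0069  0.0323] 196.9 [ 93  95 100]
124 [ 0.4507 -0.0075  0.034 ] 196.2 [117 118 122]
125 [ 0.4509 -0.0083  0.0339] 195.4 [135 136 140]
150 [ 0.4556 -0.0274  0.0355] 175.8 [115 114 107]
200 [ 0.4658 -0.0685  0.0346] 133.4 [115 114 108]
260 [ 0.4791 -0.1224  0.0351] 77.9 [119 117 111]
315 108.8 0.026 [0.4471 0.0036 0.026 ] 0.20791558596012072 0.00037621403828391525
315 123 0.031 [ 0.4498 -0.0071  0.031 ] 0.19687729252086253 0.00036550217107490855
265 72 0.01 [0.3995 0.0225 0.01  ] 0.2376498834429975 -0.04136590087078949
364 73 0.01 [0.48   0.0416 0.01  ] 0.23684840848716585 0.041395269983677915
300 278 0.031 [ 0.4697 -0.1455  0.031 ] 0.05769922829436594 -0.013509396884832204
300 288 0.042 [ 0.471 -0.149  0.042] 0.05406065229857731 -0.013068585359219244
cam 0.20776091850492046
```

pd1 shows the case end at row ~108.5 directly meeting the black pad (no clear gap), while st1 shows ~11 mm to the stop. I'll regrasp and shift it 2.5 mm towards the stop.

```bash
python3 - <<'E'
from h import *
from workcell import bot, eoat, ik, sensors
p=lambda m:(lambda s:print(m,round(s['t'],2),s['tcp_pos'].round(4),s['force'].round(2),s['ft_torque'].round(3),round(s['grip_width'],3)))(sensors.get_state())
R=Rz(np.radians(13.9))@Rd; yd=R[:,0]; t0=np.array([.4661,-.0745,0])
bot.goto(t0+[0,0,.07],R)
bot.move_l(t0+[0,0,.0112],max_speed=.1,contact_N=8); p('d')
eoat.grab(25); p('grab')
bot.move_l(t0+[0,0,.015],max_speed=.05); 
t1=t0+yd*.0026
bot.move_l(t1+[0,0,.015],max_speed=.03); bot.wait(.2); p('shift')
print(bot.move_l(t1+[0,0,.0085],max_speed=.025,contact_N=4)); p('down')
eoat.open_gripper(); p('open')
bot.move_l(t1+[0,0,.07],max_speed=.15)
pad=np.array([.4835,-.1449,0])
snap('pd2',pad-yd*.066+[0,0,.13],R)
c,s=ld('pd2'); X=cloud(c,s); b=np.array([.4967,-.1983,0])
for v in range(70,130,1):print(v,X[v,316,2].round(4),round((X[v,316]-b)@yd*1e3,1),c['image'][v,316])
cv2.imwrite('pics/pd2z.png',cv2.resize(c['image'][70:220,250:380],None,fx=4,fy=4,interpolation=cv2.INTER_CUBIC))
E
```

```text
d 12.67 [ 0.4668 -0.0751  0.0116] [ 0.21 -0.42  0.4 ] [-0.019  0.018 -0.044] 0.998
grab 13.09 [ 0.4668 -0.0747  0.0119] [-0.26  0.51  4.29] [-0.007  0.075 -0.033] 0.576
shift 13.79 [ 0.4654 -0.0719  0.0149] [-0.15  0.1  -1.55] [-0.033 -0.003  0.023] 0.576
True
down 14.03 [ 0.4662 -0.0722  0.0117] [0.7  0.09 2.11] [ 0.038 -0.132  0.005] 0.575
open 14.48 [ 0.4649 -0.0717  0.0109] [-0.3   0.26  0.1 ] [-0.024  0.015  0.018] 0.998
pd2 15.68 [ 0.498  -0.2081  0.1282] [-0.08  0.21 -0.85] [0.019 0.05  0.018]
70 0.0351 83.4 [118 117 111]
71 0.0345 82.8 [119 118 110]
72 0.0351 82.1 [118 117 111]
73 0.0353 81.4 [119 118 111]
74 0.0343 80.9 [119 117 111]
75 0.0352 80.1 [120 118 112]
76 0.0345 79.5 [119 118 111]
77 0.0337 78.9 [119 118 111]
78 0.0333 78.3 [119 118 111]
79 0.0354 77.5 [120 118 112]
80 0.0348 76.9 [119 118 111]
81 0.0352 76.2 [120 118 112]
82 0.0343 75.6 [120 119 113]
83 0.0367 74.7 [123 122 118]
84 0.0351 74.2 [133 132 132]
85 0.034 73.6 [145 145 149]
86 0.0336 72.9 [151 153 158]
87 0.0332 72.3 [154 155 160]
88 0.0344 71.5 [154 155 161]
89 0.0351 70.8 [154 155 161]
90 0.0343 70.2 
[... 397 characters left out ...]
 0.0325 60.7 [117 115 117]
105 0.031 60.0 [103  90  88]
106 0.0105 59.5 [97 69 56]
107 0.0107 58.8 [88 54 35]
108 0.0097 58.0 [75 44 26]
109 0.0115 57.2 [58 35 23]
110 0.0242 56.5 [39 28 25]
111 0.0249 55.7 [27 24 24]
112 0.0246 55.0 [25 25 26]
113 0.0274 54.3 [26 27 27]
114 0.0256 53.6 [25 25 26]
115 0.0253 52.8 [24 24 26]
116 0.0252 52.1 [26 27 26]
117 0.0245 51.4 [24 25 26]
118 0.0242 50.6 [25 25 27]
119 0.025 49.9 [23 23 24]
120 0.024 49.1 [23 24 24]
121 0.0242 48.4 [28 25 25]
122 0.0243 47.7 [42 29 25]
123 0.009 46.4 [60 38 26]
124 0.0103 45.6 [71 49 39]
125 0.0146 45.0 [76 64 62]
126 0.0245 44.7 [85 81 83]
127 0.0244 44.0 [90 89 91]
128 0.0243 43.2 [89 87 89]
129 0.0231 42.4 [80 73 73]
```

View pics/pd2z.png

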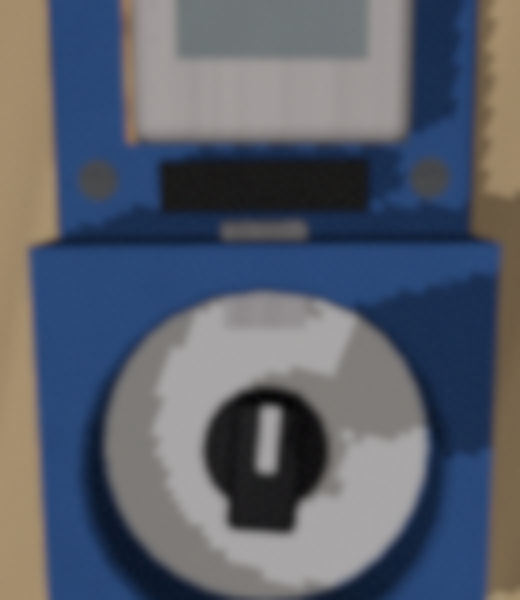

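View pics/pd2.png

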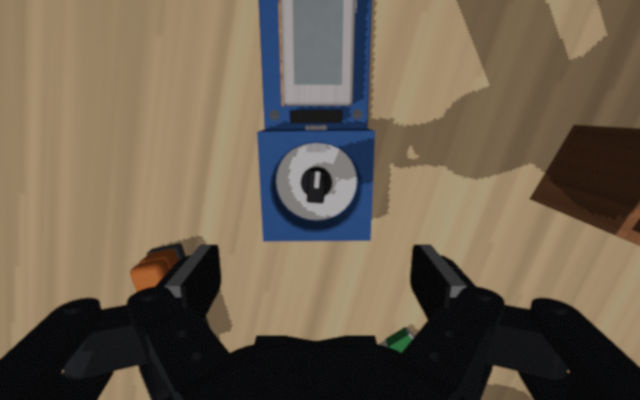

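pd2 shows a clear blue gap (rows 105–110) between case end and pad, ≈2.8 mm; ≈8.2 mm remain to the stop; the case is square. The gripper only opens fully (85 mm pads, 114 mm over backs), so both fingers can't enter the 67 mm well. My plan is to put one open finger into the well beside the bar and push the bar's end round like a crank. The other finger stays outside the block. Close look at the knob first.

```bash
python3 - <<'E'
from h import *
from workcell import bot, eoat, ik, sensors
R=Rz(np.radians(13.9))@Rd; yd=R[:,0]; b=np.array([.4967,-.1983,0])
c,s=snap('kn1',b-yd*.04+[0,0,.085],R)
cs,ss=snap('sc1',cam='scene')
print(sensors.get_state()['joints'].round(1))
# other objects from wrist/scene clouds
X=cloud(cs,ss)
for u,v in [(160,260),(205,340),(316,340),(300,310)]: print((u,v),X[v,u].round(3))
cv2.imwrite('pics/kn1z.png',cv2.resize(c['image'][90:330,200:430],None,fx=2.5,fy=2.5,interpolation=cv2.INTER_CUBIC))
cv2.imwrite('pics/sc1z.png',cv2.resize(cs['image'][80:340,130:380],None,fx=2.3,fy=2.3,interpolation=cv2.INTER_CUBIC))
E
```

```text
kn1 16.06 [ 0.5042 -0.2345  0.0822] [-0.11  0.08  1.1 ] [0.014 0.015 0.034]
sc1 16.11 [ 0.5053 -0.235   0.0837] [-0.11  0.03  0.72] [ 0.04   0.008 -0.02 ]
[-33.9  19.3  97.8   0.   63.  -47.8]
(160, 260) [ 0.415 -0.344  0.041]
(205, 340) [ 0.617 -0.342  0.012]
(316, 340) [ 0.756 -0.167  0.06 ]
(300, 310) [ 0.693 -0.16   0.068]
```

View pics/kn1z.png

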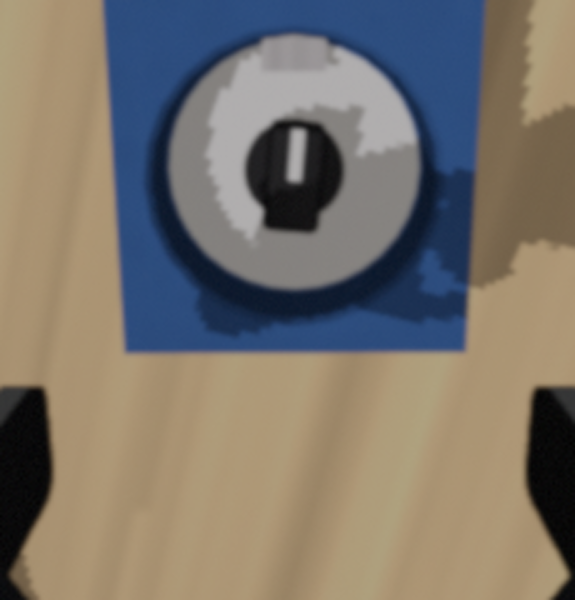

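View pics/sc1z.png

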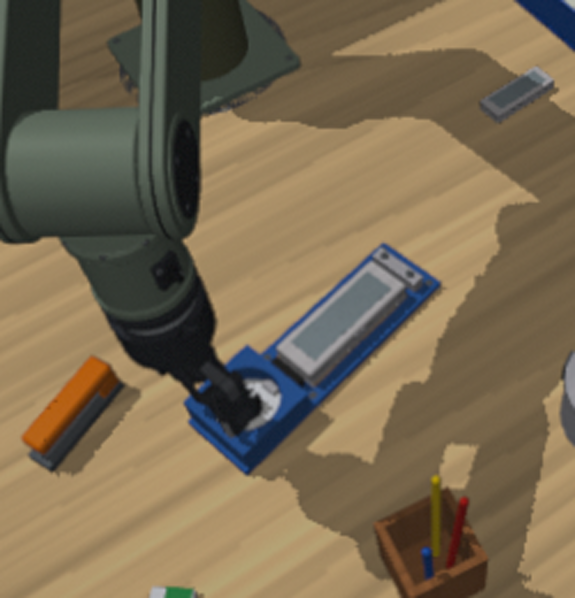

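```bash
python3 - <<'E'
from fit import *
c,s=ld('kn1'); im=c['image']; g=cv2.cvtColor(im,cv2.COLOR_BGR2GRAY)
b=np.array([.4967,-.1983,0]); th=np.radians(13.9)
bf=lambda P:((P-b)@Rz(th)*1e3).round(1)
a=lambda p:((np.array(p,float)+.5)/2.5-.5)+(200,90)
print('near corners',bf(onz(c,s,a([(127,351),(465,350)]),.042)))
# white line
sub=g[139:166,308:329]; m=sub>90
ys,xs=np.nonzero(m); print(len(xs))
n,l,st,ce=cv2.connectedComponentsWithStats(m.astype(np.uint8)); print(st,ce)
i=1+np.argmax([st[k,4] for k in range(1,n)])
ys,xs=np.nonzero(l==i); P=onz(c,s,np.c_[xs+308,ys+139],.038)
q=((P-b)@Rz(th)*1e3); print('line ext',q.min(0).round(1),q.max(0).round(1),q.mean(0).round(2))
vx,vy,x0,y0=cv2.fitLine(q[:,:2].astype(np.float32),cv2.DIST_L2,0,.01,.01).ravel(); print('dir deg from +y cw',np.degrees(np.arctan2(vx,vy))%180)
# bar near end
print('bar near',bf(onz(c,s,a([(265,226),(317,231)]),.038)))
# well rim ellipse: bottom edges
print('rim picks',bf(onz(c,s,a([(152,170),(296,312),(440,170),(190,270),(400,270),(296,33)]),.042)))
print('floor picks',bf(onz(c,s,a([(167,165),(295,291),(421,165)]),.018)))
print('disc',bf(onz(c,s,a([(245,170),(344,170),(296,119)]),.022)))
E
```

```text
near corners [[-41.2 -42.   42. ]
 [ 42.  -41.6  42. ]]
149
[[  0   0  21  27 418]
 [  0   0   1   2   2]
 [ 20   0   1   1   1]
 [  6   2   9  22 146]] [[ 9.97607656 13.22248804]
 [ 0.          0.5       ]
 [20.          0.        ]
 [10.1369863  12.62328767]]
line ext [-2.1 -0.4 38. ] [ 2.6 12.  38. ] [ 0.38  5.76 38.  ]
dir deg from +y cw 4.5145407
bar near [[ -7.1 -11.4  38. ]
 [  5.5 -12.6  38. ]]
rim picks [[-33.    2.7  42. ]
 [  0.4 -31.8  42. ]
 [ 33.7   2.8  42. ]
 [-25.  -21.3  42. ]
 [ 25.3 -21.2  42. ]
 [  0.3  33.3  42. ]]
floor picks [[-33.3   0.6  18. ]
 [  0.3 -33.8  18. ]
 [ 33.2   0.7  18. ]]
disc [[-12.6  -0.1  22. ]
 [ 12.8  -0.1  22. ]
 [  0.4  12.8  22. ]]
```

```bash
python3 - <<'E'
from h import *
for n in ('kn1','pd2','st1'):
    c,s=ld(n); X=cloud(c,s); q=((X-s['tcp_pos'])@s['tcp_rot'])*1e3
    for nm,sl in (('L',np.s_[235:400,0:230]),('R',np.s_[235:400,400:640])):
        z=q[sl].reshape(-1,3); m=(z[:,2]<0)&(z[:,2]>-45)&(np.abs(z[:,1])<80)&(np.abs(z[:,0])<30); z=z[m]
        if len(z)>20: print(n,nm,len(z),'z',np.percentile(z[:,2],[1,50,90,99]).round(1),'y',np.percentile(z[:,1],[.5,50,99.5]).round(1),'x',np.percentile(z[:,0],[.5,50,99.5]).round(1))
c,s=ld('pd2')
cv2.imwrite('pics/fing.png',cv2.resize(c['image'][225:345,120:260],None,fx=5,fy=5,interpolation=cv2.INTER_CUBIC))
X=cloud(c,s); q=((X-s['tcp_pos'])@s['tcp_rot'])*1e3
for v in range(240,320,8): print(v,[tuple(q[v,u].round(0).astype(int)) for u in range(160,225,8)])
E
```

```text
kn1 L 2244 z [-44.7 -32.2 -19.3 -14.3] y [-56.  -42.6 -42. ] x [-10.6   6.7  11.7]
kn1 R 2195 z [-44.7 -32.4 -19.3 -14.4] y [42.2 43.1 56.4] x [-10.8   6.6  11.6]
pd2 L 2239 z [-44.7 -32.2 -19.3 -14.3] y [-56.  -42.6 -42. ] x [-10.5   6.7  11.7]
pd2 R 2187 z [-44.8 -32.2 -19.4 -14.2] y [42.2 43.1 56.3] x [-10.9   6.6  11.6]
st1 L 2233 z [-44.7 -32.2 -19.3 -14.1] y [-56.  -42.6 -42. ] x [-10.6   6.7  11.7]
st1 R 2183 z [-44.7 -32.3 -19.1 -14.2] y [42.2 43.1 56.2] x [-10.8   6.6  11.6]
240 [(np.int64(-50), np.int64(-143), np.int64(128)), (np.int64(-49), np.int64(-135), np.int64(128)), (np.int64(-50), np.int64(-128), np.int64(129)), (np.int64(-50), np.int64(-121), np.int64(129)), (np.int64(-50), np.int64(-113), np.int64(129)), (np.int64(-49), np.int64(-106), np.int64(128)), (np.int64(-50), np.int64(-98), np.int64(128)), (np.int64(-49), np.int64(-91), np.int64(128)), (np.int64(-50), np.int64(-84), np.int64(128))]
248 [(np.int64(-54), np.int64(-140), np.int64(121)), (np.int64(-53), np.int64(-132), np.int64(119)), (np.int64(-52), np.int64(-123), np.int64(116)), (np.int64(-58), np.int64(-12
[... 2915 characters left out ...]
.int64(4), np.int64(-43), np.int64(-51)), (np.int64(2), np.int64(-42), np.int64(-48)), (np.int64(-2), np.int64(-42), np.int64(-41)), (np.int64(-8), np.int64(-43), np.int64(-32)), (np.int64(-117), np.int64(-97), np.int64(128)), (np.int64(-117), np.int64(-89), np.int64(128))]
312 [(np.int64(12), np.int64(-43), np.int64(-66)), (np.int64(13), np.int64(-40), np.int64(-67)), (np.int64(17), np.int64(-35), np.int64(-72)), (np.int64(18), np.int64(-33), np.int64(-74)), (np.int64(17), np.int64(-31), np.int64(-74)), (np.int64(-6), np.int64(-43), np.int64(-41)), (np.int64(-126), np.int64(-105), np.int64(128)), (np.int64(-126), np.int64(-97), np.int64(128)), (np.int64(-125), np.int64(-89), np.int64(127))]
```

View pics/fing.png

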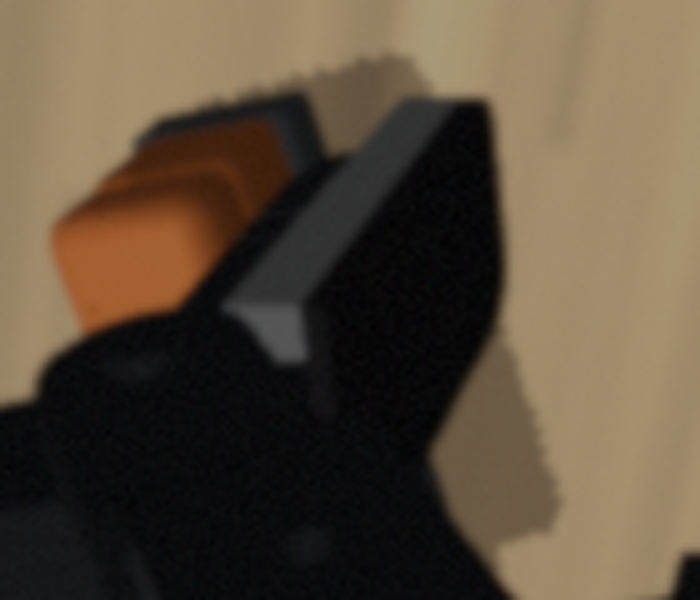

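```bash
cat > turn.py <<'E'
from h import *
TH=np.radians(13.9); EPS=np.radians(5); AX=np.array([.4967,-.1983,0])+Rz(TH)@np.array([.0002,0,0])
PAD=.0424; OFF=.005
def tool(phi,g=0,z=.014,eps=None,ax=None,tadj=0.):
    """phi = knob clockwise angle relative to cradle y (rad); g = gap of pad face from bar corner"""
    eps=EPS if eps is None else eps; ax=AX if ax is None else ax
    B=Rz(TH-phi); C=ax+B@np.array([-.007,.013,0])
    R=Rz(TH-phi-eps)@Rd; t,y=R[:,0],R[:,1]
    p=C+(PAD-g)*y-(OFF-tadj)*t; p[2]=z
    return p,R
def corners(p,R):
    t,y=R[:,0],R[:,1]
    return [np.linalg.norm((p-PAD*y-dy*y+dt*t-AX)[:2]) for dy in (0,.0142) for dt in (-.011,.011)]
def meas(p,R,F):
    t,y=R[:,0],R[:,1]; C=p-PAD*y+OFF*t; r=(C-AX)[:2]
    return r[0]*F[1]-r[1]*F[0], F@y, F@t
E
python3 - <<'E'
from turn import *
from workcell import ik, bot
for g in (0,.003,.004): print(g,(np.array(corners(*tool(.08,g)))*1e3).round(1))
for ph in np.arange(0,1.7,.2):
    p,R=tool(.08+ph); j=ik(p,R); print(round(ph,1),p.round(3),None if j is None else np.round(j,0))
p,R=tool(.08,.003,.06); print(ik(p,R))
E
```

```text
0 [ 8.9 20.1 22.6 28.9]
0.003 [11.7 21.4 25.6 31.3]
0.004 [12.6 22.  26.6 32.1]
0.0 [ 0.531 -0.188  0.014] [-28.  26.  99.  -0.  55. -33.]
0.2 [ 0.532 -0.195  0.014] [-29.  26.  98.  -0.  55. -22.]
0.4 [ 0.532 -0.202  0.014] [-30.  27.  98.  -0.  56. -11.]
0.6 [ 0.53  -0.209  0.014] [-30.  27.  98.  -0.  56.  -0.]
0.8 [ 0.527 -0.215  0.014] [-31.  27.  98.  -0.  56.  11.]
1.0 [ 0.523 -0.221  0.014] [-32.  26.  98.  -0.  56.  21.]
1.2 [ 0.518 -0.226  0.014] [-32.  26.  98.  -0.  55.  32.]
1.4 [ 0.512 -0.23   0.014] [-33.  26.  99.  -0.  55.  43.]
1.6 [ 0.506 -0.232  0.014] [-34.  25. 100.  -0.  55.  54.]
[-2.85208361e+01  2.15121051e+01  9.82967589e+01 -2.54444375e-14
  6.01911359e+01 -3.28371737e+01]
```

```bash
sed -i 's/OFF=.005/OFF=.007/' turn.py; python3 - <<'E'
from turn import *
from workcell import bot, eoat, sensors
pr=lambda m:(lambda s:print(m,round(s['t'],2),s['tcp_pos'].round(4),s['force'].round(2),s['ft_torque'].round(3),round(s['grip_width'],3)))(sensors.get_state())
print((np.array(corners(*tool(.08,.003)))*1e3).round(1))
p,R=tool(.08,.003,.07); bot.goto(p,R); bot.wait(.2); pr('above')
p,R=tool(.08,.003,.045); bot.move_l(p,R,max_speed=.08); bot.wait(.1); pr('rim'); print(p)
snap('in0')
print(bot.move_l(tool(.08,.003,.014)[0],max_speed=.05,contact_N=4)); bot.wait(.1); pr('in')
snap('in1')
E
```

```text
[12.5 19.8 25.9 30.1]
above 16.72 [ 0.5282 -0.1913  0.0711] [-0.57 -0.99 -0.17] [-0.02  -0.008 -0.005] 1.002
rim 17.28 [ 0.5278 -0.1907  0.0449] [ 0.12  0.1  -0.37] [ 0.022 -0.031 -0.018] 1.0
[ 0.52769706 -0.19057141  0.045     ]
in0 17.28 [ 0.5278 -0.1907  0.0449] [ 0.12  0.1  -0.37] [ 0.022 -0.031 -0.018]
False
in 18.2 [ 0.5281 -0.1908  0.0144] [-0.39  0.16  0.28] [-0.039  0.024 -0.021] 0.998
in1 18.2 [ 0.5281 -0.1908  0.0144] [-0.39  0.16  0.28] [-0.039  0.024 -0.021]
```

View pics/in0.png

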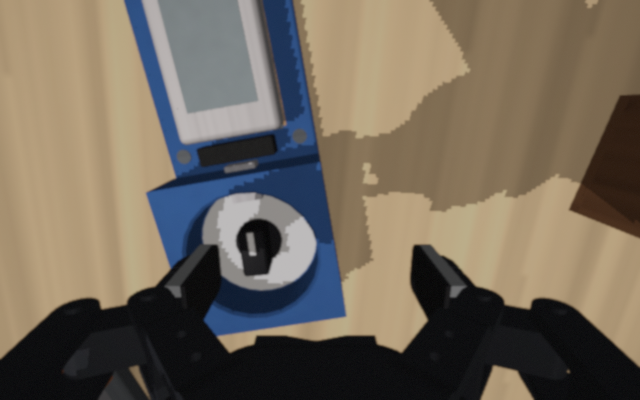

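View pics/in1.png

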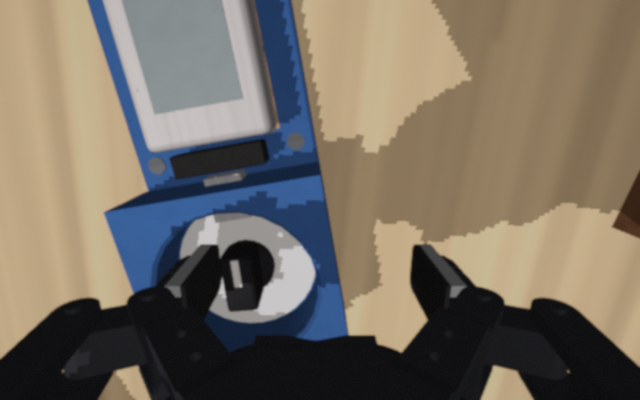

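The left finger is inside the well beside the bar (pad near (215,260), bar (240,285)), the right finger is outside the block, and there is no contact force. Feeling for contact with the bar now.

```bash
python3 - <<'E'
from turn import *
from workcell import bot, eoat, sensors
def rd(n=5,dt=.03):
    S=[]
    for _ in range(n): bot.wait(dt); S.append(sensors.get_state())
    return np.mean([s['tcp_pos'] for s in S],0),S[-1]['tcp_rot'],np.mean([s['force'] for s in S],0),S[-1]['t'],S
p,R,F,t,S=rd(); R0=tool(.08)[1]; print('before',p.round(5),F.round(2),(np.array([s['force'] for s in S])@R0[:,1]).round(2),(np.array([s['tcp_pos'] for s in S])@R0[:,1]*1e3).round(2))
np.save('pics/F0.npy',F)
r=bot.move_l(tool(.08,-.003)[0],max_speed=.012,contact_N=3); 
p,R,F2,t,S=rd(); print(r,t,'contact',p.round(5),(F2-F).round(2),meas(p,R0,F2-F))
g=(tool(.08,0)[0]-p)@R0[:,1]; print('gap at contact mm',g*1e3)
E
```

```text
before [ 0.52801 -0.19074  0.0144 ] [-0.34 -0.17 -0.24] [-0.56  0.16  0.77 -1.41 -0.74] [512.23 512.22 512.17 512.12 512.06]
True 18.9583 contact [ 0.5296  -0.18971  0.01293] [-0.01  0.02 -0.08] (np.float64(-5.939036659283794e-05), np.float64(-0.011420115142241408), np.float64(0.022795225202771247))
gap at contact mm 1.0404031170567944
```

```bash
cat >> turn.py <<'E'
def rd(n=5,dt=.03):
    from workcell import bot,sensors
    S=[]
    for _ in range(n): bot.wait(dt); S.append(sensors.get_state())
    return np.mean([s['tcp_pos'] for s in S],0),S[-1]['tcp_rot'],np.mean([s['force'] for s in S],0),S[-1]['t']
E
python3 - <<'E'
from turn import *
from workcell import bot
F0=np.load('pics/F0.npy'); R0=tool(.08)[1]
for g in (.0005,0,-.0005,-.001,-.0015,-.002):
    bot.move_l(tool(.08,g)[0],max_speed=.01)
    p,R,F,t=rd(); m=meas(p,R0,F-F0); ga=(tool(.08,0)[0]-p)@R0[:,1]
    print(g,round(t,2),'g_act %.2f z %.4f'%(ga*1e3,p[2]),np.round(m,3),(F-F0).round(2))
    if m[1]<-5: break
E
```

```text
0.0005 19.41 g_act 0.49 z 0.0140 [-0.006  0.121  0.522] [0.08 0.53 0.38]
0 19.82 g_act 0.34 z 0.0139 [ 0.028 -1.82  -0.665] [-1.76 -0.8   0.91]
-0.0005 20.24 g_act 0.19 z 0.0139 [ 0.056 -4.176 -0.468] [-4.13 -0.78  2.96]
-0.001 20.66 g_act 0.14 z 0.0138 [ 0.08  -5.887 -0.87 ] [-5.8  -1.31  3.59]
```

Contact found at 0.3 mm from prediction (force builds to 6 N). Now turning, in steps, logging actual angle and felt torque.

```bash
cat >> turn.py <<'E'
from scipy.optimize import brentq
def knob(p,R,c0=.0003):
    y=np.array(R)[:,1]
    def f(ph):
        C=AX+Rz(TH-ph)@np.array([-.007,.013,0]); return (C-(p-PAD*y))[:2]@y[:2]-c0
    a=np.arctan2(-R[0][0],R[1][0])  # yaw of tool x from +y
    ph=TH-a-EPS
    return brentq(f,ph-.5,ph+.5)
def step(ph,F0,g=0,v=.012):
    from workcell import bot
    pp,RR=tool(ph,g); bot.move_l(pp,RR,max_speed=v)
    p,R,F,t=rd(4,.02); m=meas(p,R,F-F0); k=knob(p,np.array(R))
    print('cmd %.3f knob %.3f t %.2f tau %.3f Fy %.1f Ft %.1f Fz %.1f z %.4f r %.1f'%(ph,k,t,*m,(F-F0)[2],p[2],max(corners(p,R))*1e3))
    open('pics/log.txt','a').write('%f %f %f %f %f\n'%(ph,k,t,m[0],m[1]))
    return k,m
E
python3 - <<'E'
from turn import *
F0=np.load('pics/F0.npy')
for ph in np.arange(.14,.62,.08):
    k,m=step(ph,F0)
    if abs(m[1])>20: print('STOP'); break
E
```

```text
cmd 0.140 knob 0.106 t 21.06 tau 0.088 Fy -5.8 Ft -2.2 Fz 2.6 z 0.0140 r 28.0
cmd 0.220 knob 0.120 t 21.51 tau 0.121 Fy -7.2 Ft -4.0 Fz 3.9 z 0.0138 r 28.4
cmd 0.300 knob 0.133 t 21.96 tau 0.139 Fy -8.1 Ft -4.5 Fz 4.3 z 0.0135 r 29.0
cmd 0.380 knob 0.144 t 22.41 tau 0.153 Fy -8.8 Ft -4.8 Fz 4.3 z 0.0131 r 29.6
cmd 0.460 knob 0.172 t 22.86 tau 0.155 Fy -8.2 Ft -5.3 Fz 3.5 z 0.0129 r 30.1
cmd 0.540 knob 0.208 t 23.31 tau 0.172 Fy -9.2 Ft -5.6 Fz 3.7 z 0.0127 r 30.4
```

```bash
python3 - <<'E'
from turn import *
from workcell import sensors
c,s=snap('t1')
p,R=tool(.54); Ra=np.array(s['tcp_rot'])
yaw=lambda R:np.degrees(np.arctan2(-R[0][0],R[1][0]))
print('yaw cmd',yaw(R),'act',yaw(Ra),'dpos mm in tool',((s['tcp_pos']-p)@R*1e3).round(2),'tilt',Ra[:,2].round(4))
cv2.imwrite('pics/t1z.png',cv2.resize(c['image'][190:350,140:360],None,fx=3.5,fy=3.5,interpolation=cv2.INTER_CUBIC))
E
```

```text
t1 23.31 [ 0.5268 -0.2055  0.0127] [-10.55  -1.9    3.93] [-0.254  1.757  0.28 ]
yaw cmd -22.039720937064455 act -21.958986678039516 dpos mm in tool [-0.88 -3.87  1.35] tilt [-0.0085  0.0018 -1.    ]
```

View pics/t1z.png

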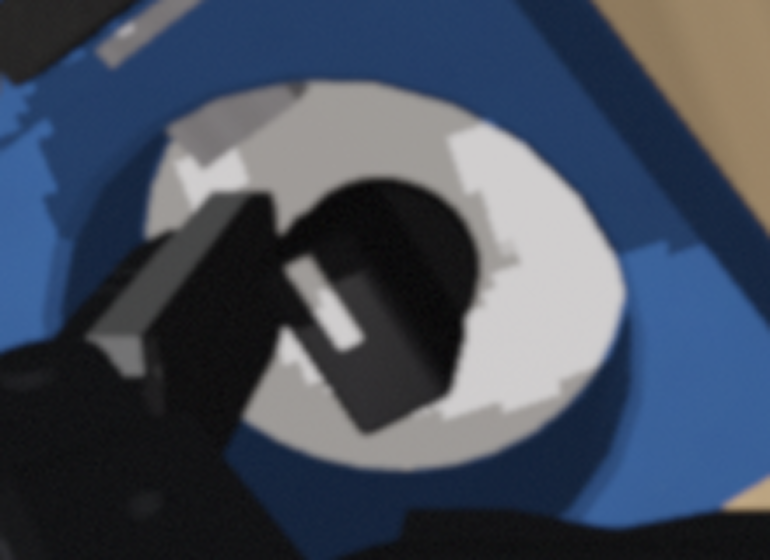

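Wrist picture: the bar (white line (325,305) in the crop) has started turning, but the arm yields laterally ~3.9 mm at 9 N, so the finger's yaw runs ahead of the bar. I'll keep yaw following the knob and integrate the position error out.

```bash
cat >> turn.py <<'E'
import os,json
def off(o=None):
    if o is not None: json.dump(list(map(float,o)),open('pics/off.json','w')); return np.array(o)
    return np.array(json.load(open('pics/off.json')))
def step2(ph,F0,v=.02,gain=.8,maxoff=.012,n=4):
    from workcell import bot
    o=off(); pp,RR=tool(ph); bot.move_l(pp+RR@o,RR,max_speed=v)
    p,R,F,t=rd(n,.02); R=np.array(R); m=meas(p,R,F-F0); k=knob(p,R)
    e=(p-pp)@RR
    print('tgt %.3f knob %.3f t %.2f tau %.3f Fy %.1f Ft %.1f Fz %.1f e %s off %s r %.1f'%(ph,k,t,*m,(F-F0)[2],(e*1e3).round(1),(o*1e3).round(1),max(corners(p,R))*1e3))
    open('pics/log2.txt','a').write('%f %f %f %f %f\n'%(ph,k,t,m[0],m[1]))
    o=np.clip(o-gain*e,-maxoff,maxoff); off(o)
    return k,m
E
python3 - <<'E'
from turn import *
F0=np.load('pics/F0.npy')
off([.0008,.0039,-.0013])
for ph in (.26,.30,.34,.38,.44):
    k,m=step2(ph,F0)
    if abs(m[1])>22 : print('STOP'); break
E
```

```text
tgt 0.260 knob 0.174 t 24.13 tau 0.162 Fy -10.3 Ft -1.5 Fz 0.1 e [ 2.1 -1.3  1.2] off [ 0.8  3.9 -1.3] r 29.9
tgt 0.300 knob 0.177 t 24.52 tau 0.155 Fy -11.5 Ft 0.5 Fz -1.3 e [ 1.5 -1.8  1.3] off [-0.8  5.  -2.3] r 30.0
tgt 0.340 knob 0.184 t 24.91 tau 0.158 Fy -12.9 Ft 1.6 Fz -3.1 e [ 1.1 -2.1  1.4] off [-2.1  6.4 -3.3] r 30.0
tgt 0.380 knob 0.195 t 25.29 tau 0.169 Fy -14.9 Ft 2.5 Fz -4.9 e [ 0.7 -2.4  1.4] off [-3.   8.1 -4.4] r 30.0
tgt 0.440 knob 0.216 t 25.71 tau 0.188 Fy -17.0 Ft 2.3 Fz -6.8 e [ 0.1 -2.8  1.6] off [-3.5 10.  -5.6] r 30.0
```

```bash
cat > ang.py <<'E'
from turn import *
def linepix(c,s,thr=95):
    """white line on knob: search bright px within 14mm of the axis, z=.038, surrounded by black"""
    P=cloudz(c,s,.038); q=(P-AX); r=np.hypot(q[...,0],q[...,1])
    g=cv2.cvtColor(c['image'],cv2.COLOR_BGR2GRAY)
    return r,g,q
def cloudz(c,s,z):
    h,w=c['depth'].shape; u,v=np.meshgrid(np.arange(w),np.arange(h))
    return onz(c,s,np.c_[u.ravel(),v.ravel()],z).reshape(h,w,3)
def angle(c,s,name):
    r,g,q=linepix(c,s); z=cloud(c,s)[...,2]
    m=((r<.0135)&(g>80)&(z>.03)).astype(np.uint8)
    n,l,st,ce=cv2.connectedComponentsWithStats(m)
    k=sorted(range(1,n),key=lambda i:-st[i,4])[:3]
    for i in k:
        e=(q[l==i]@Rz(TH))[:,:2]*1e3
        vx,vy,x0,y0=cv2.fitLine(e.astype(np.float32),cv2.DIST_L2,0,.01,.01).ravel()
        if e.mean(0)@[vx,vy]<0: vx,vy=-vx,-vy
        print(name,'n',st[i,4],'mean',e.mean(0).round(1),'phi line %.3f  phi mean %.3f'%(np.arctan2(vx,vy),np.arctan2(*e.mean(0))))
E
python3 - <<'E'
from ang import *
for n in ('kn1','in0','in1','t1'): angle(*ld(n),n)
c,s=snap('t2'); angle(c,s,'t2')
cv2.imwrite('pics/t2z.png',cv2.resize(c['image'][190:350,140:360],None,fx=3.5,fy=3.5,interpolation=cv2.INTER_CUBIC))
p,R=tool(.44); print(((s['tcp_pos']-p)@R*1e3).round(1),s['grip_width'],s['force'])
E
```

```text
kn1 n 160 mean [0.2 5.8] phi line 0.095  phi mean 0.029
kn1 n 5 mean [-7.7 -8.2] phi line -3.133  phi mean -2.391
kn1 n 3 mean [  5.6 -10.7] phi line 3.132  phi mean 2.662
in0 n 164 mean [-0.3  5.4] phi line 0.095  phi mean -0.054
in0 n 23 mean [  4.9 -10.5] phi line -2.264  phi mean 2.707
in0 n 7 mean [ -2.  -11.9] phi line 1.739  phi mean -2.974
in1 n 241 mean [-0.3  5.7] phi line 0.071  phi mean -0.057
in1 n 25 mean [ 5.8 -9.7] phi line -2.552  phi mean 2.599
in1 n 22 mean [-9.6 -0.5] phi line -2.599  phi mean -1.626
t1 n 281 mean [-0.2  5.5] phi line 0.148  phi mean -0.035
t1 n 41 mean [  3.3 -11.5] phi line 1.370  phi mean 2.860
t1 n 26 mean [-6.3  0.8] phi line -3.010  phi mean -1.446
t2 25.71 [ 0.5286 -0.2019  0.0124] [-16.69   6.4   -7.1 ] [0.914 2.221 0.   ]
t2 n 267 mean [-0.1  5.5] phi line 0.143  phi mean -0.025
t2 n 27 mean [  5.4 -11.1] phi line -2.152  phi mean 2.685
t2 n 26 mean [ -4.5 -11. ] phi line -1.225  phi mean -2.752
[ 0.1 -2.9  1.6] 1.0017370427672263 [-16.69351939   6.3983153   -7.10409693]
```

View pics/t2z.png

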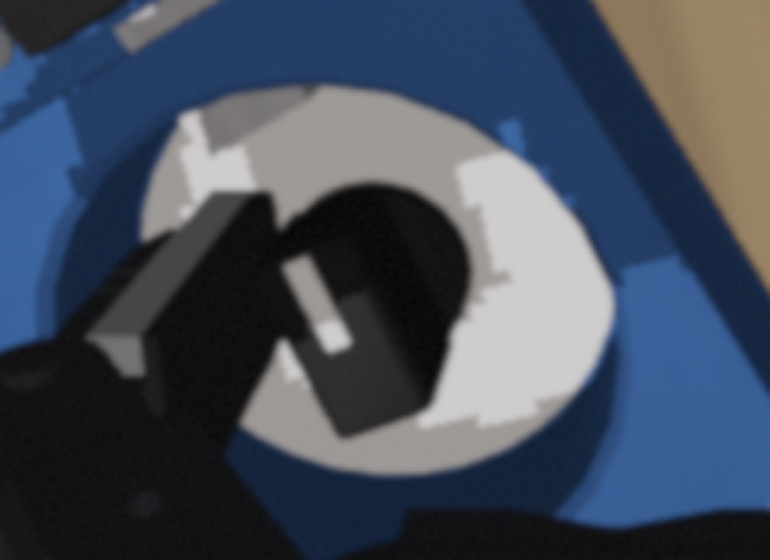

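```bash
cat > turn2.py <<'E'
from turn import *
import turn
F0=np.load('pics/F0.npy'); KF=19000.
def cpt(ph): return turn.AX+Rz(TH-ph)@np.array([-.007,.013,0])
def est(p,R,F):
    R=np.array(R); y=R[:,1]; Fn=-(F@y)
    c0=.0003-max(Fn,0)/KF
    f=lambda ph:(cpt(ph)-(p-PAD*y))[:2]@y[:2]-c0
    yaw=np.arctan2(-R[0][0],R[1][0]); ph0=TH-yaw
    ph=brentq(f,ph0-.6,ph0+.5)
    C=cpt(ph)-turn.AX
    return ph, C[0]*F[1]-C[1]*F[0], Fn, F@R[:,0]
def cmd(ph_pos,ph_yaw,push,tp=0.,z=.014):
    R=Rz(TH-ph_yaw)@Rd; t,y=R[:,0],R[:,1]
    p=cpt(ph_pos)+(PAD+push)*y-(OFF-tp)*t; p[2]=z; return p,R
def go(ph_pos,ph_yaw,push,v=.03,n=4,tp=0.,z=.014,q=False):
    from workcell import bot
    p,R=cmd(ph_pos,ph_yaw,push,tp,z); bot.move_l(p,R,max_speed=v)
    p,R,F,t=rd(n,.02); ph,tau,Fn,Ft=est(p,R,F-F0)
    if not q: print('t %.2f pos %.3f yaw %.3f push %.1f | phi %.3f tau %.3f Fn %.1f Ft %.1f Fz %.1f z %.4f r %.1f'%(t,ph_pos,ph_yaw,push*1e3,ph,tau,Fn,Ft,(F-F0)[2],p[2],max(corners(p,np.array(R)))*1e3),flush=True)
    open('pics/log3.txt','a').write('%f %f %f %f %f\n'%(t,ph,tau,Fn,push))
    return ph,tau,Fn,Ft
E
python3 - <<'E'
from turn2 import *
c,s=ld('t2'); print('t2',est(s['tcp_pos'],s['tcp_rot'],s['force']-F0)); c,s=ld('t1'); print('t1',est(s['tcp_pos'],s['tcp_rot'],s['force']-F0))
p,R=cmd(.15,.2,.003); print(p, (np.array(corners(p,R))*1e3).round(1))
for push in (.003,.0045,.006,.0075):
    ph,tau,Fn,Ft=go(.15,.2,push)
    if tau>.2 or Fn>18: break
E
```

```text
t2 (0.12134754559441152, np.float64(0.14118071349894373), np.float64(17.34296901927248), np.float64(1.6650837939509813))
t1 (0.15458964368310704, np.float64(0.13998284838782216), np.float64(8.85937584993816), np.float64(-5.428236830907007))
[ 0.53437897 -0.19101509  0.014     ] [ 7.1 17.3 19.6 25.1]
t 26.62 pos 0.150 yaw 0.200 push 3.0 | phi 0.119 tau 0.066 Fn 7.9 Ft 4.0 Fz 4.0 z 0.0126 r 29.4
t 26.94 pos 0.150 yaw 0.200 push 4.5 | phi 0.107 tau 0.112 Fn 11.4 Ft 3.4 Fz 6.4 z 0.0124 r 29.5
t 27.26 pos 0.150 yaw 0.200 push 6.0 | phi 0.104 tau 0.160 Fn 15.1 Ft 3.0 Fz 8.8 z 0.0122 r 29.4
t 27.57 pos 0.150 yaw 0.200 push 7.5 | phi 0.111 tau 0.187 Fn 17.4 Ft 3.2 Fz 11.6 z 0.0121 r 29.4
```

```bash
python3 - <<'E'
from ang import *
c,s=snap('t3'); angle(c,s,'t3')
cv2.imwrite('pics/t3z.png',cv2.resize(c['image'][170:350,120:340],None,fx=3.5,fy=3.5-.2,interpolation=cv2.INTER_CUBIC))
cs,ss=snap('sc3',cam='scene'); cv2.imwrite('pics/sc3z.png',cv2.resize(cs['image'][180:300,190:340],None,fx=5,fy=5,interpolation=cv2.INTER_CUBIC))
E
```

```text
t3 27.57 [ 0.5314 -0.1879  0.0121] [-18.56   3.29  10.74] [ 0.385  3.232 -0.09 ]
t3 n 247 mean [0.1 5.4] phi line 0.169  phi mean 0.027
t3 n 28 mean [ -3.2 -11.6] phi line -1.352  phi mean -2.868
t3 n 22 mean [ 5.5 -9.6] phi line -2.592  phi mean 2.626
sc3 27.62 [ 0.5314 -0.1879  0.0121] [-18.01   2.53  11.31] [ 0.309  3.171 -0.074]
```

View pics/t3z.png

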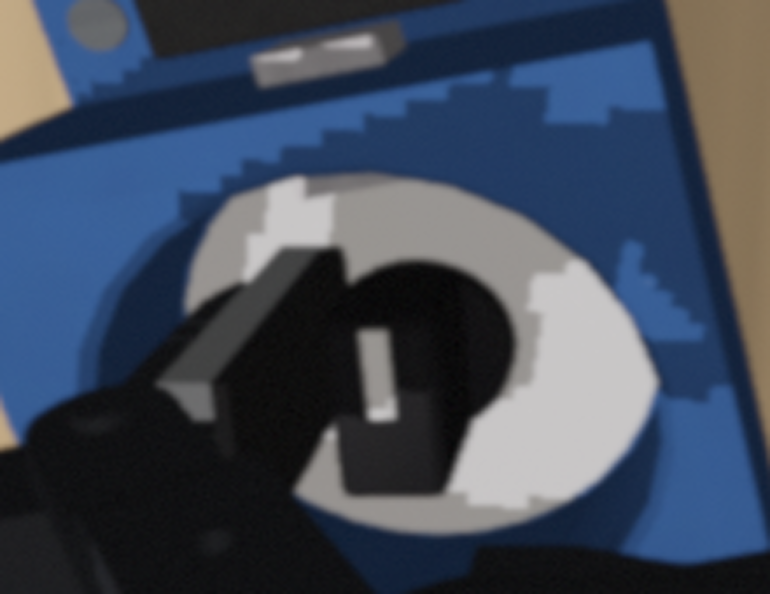

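View pics/sc3z.png

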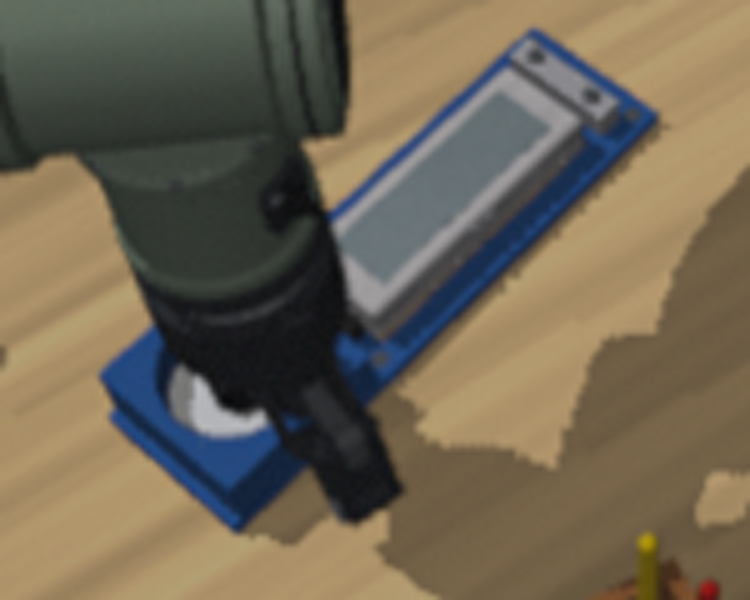

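```bash
cat >> ang.py <<'E'
def vphi(c,s):
    r,g,q=linepix(c,s); z=cloud(c,s)[...,2]
    m=((r<.0135)&(g>80)&(z>.03)).astype(np.uint8)
    n,l,st,ce=cv2.connectedComponentsWithStats(m); best=None
    for i in range(1,n):
        if st[i,4]<60: continue
        e=(q[l==i]@Rz(TH))[:,:2]*1e3
        vx,vy,x0,y0=cv2.fitLine(e.astype(np.float32),cv2.DIST_L2,0,.01,.01).ravel()
        mu=e.mean(0)
        if mu@[vx,vy]<0: vx,vy=-vx,-vy
        if abs(np.hypot(*mu)-5.6)<2 and (best is None or st[i,4]>best[1]): best=(np.arctan2(vx,vy),st[i,4],mu)
    return best
E
cat > loop.py <<'E'
from turn2 import *
from ang import vphi
from workcell import viewer,sensors,bot
def it(ph,push,lead=.05,adv=.04,v=.03,tp=0.):
    k,tau,Fn,Ft=go(ph+adv,ph+adv+lead,push,v=v,tp=tp,q=True)
    s=sensors.get_state(); c=viewer.camera('wrist'); b=vphi(c,s); pickle.dump((c,s),open('pics/last.pkl','wb'))
    pv=b[0] if b else np.nan
    F=(s['force']-F0); 
    C=cpt(pv if b else ph)-turn.AX; tau=C[0]*F[1]-C[1]*F[0]
    print('t %.2f push %.1f cmdphi %.3f | vis %.3f kin %.3f tau %.3f Fn %.1f Ft %.1f Fz %.1f z %.4f r %.1f'%(s['t'],push*1e3,ph+adv,pv,k,tau,Fn,Ft,F[2],s['tcp_pos'][2],max(corners(s['tcp_pos'],np.array(s['tcp_rot'])))*1e3),flush=True)
    return pv,k,tau,Fn
E
python3 - <<'E'
from loop import *
ph,push=.169,.007
for i in range(8):
    pv,k,tau,Fn=it(ph,push)
    if np.isnan(pv) or Fn>21 or tau>.25: print('stop'); break
    if pv-ph<.03: push+=.0005
    ph=max(ph,pv) if abs(pv-ph)<.15 else ph
E
```

```text
t 27.99 push 7.0 cmdphi 0.209 | vis 0.222 kin 0.158 tau 0.187 Fn 16.7 Ft 3.3 Fz 10.2 z 0.0121 r 29.4
t 28.36 push 7.0 cmdphi 0.262 | vis 0.261 kin 0.212 tau 0.174 Fn 15.8 Ft 3.1 Fz 10.3 z 0.0121 r 29.3
t 28.73 push 7.0 cmdphi 0.301 | vis 0.308 kin 0.252 tau 0.169 Fn 15.5 Ft 3.2 Fz 10.5 z 0.0121 r 29.3
t 29.09 push 7.0 cmdphi 0.348 | vis 0.345 kin 0.296 tau 0.180 Fn 15.6 Ft 2.9 Fz 9.8 z 0.0121 r 29.3
t 29.46 push 7.0 cmdphi 0.385 | vis 0.370 kin 0.327 tau 0.177 Fn 15.7 Ft 2.9 Fz 10.8 z 0.0121 r 29.3
t 29.82 push 7.5 cmdphi 0.410 | vis 0.414 kin 0.359 tau 0.182 Fn 16.1 Ft 3.3 Fz 11.1 z 0.0121 r 29.2
t 30.19 push 7.5 cmdphi 0.454 | vis 0.452 kin 0.397 tau 0.173 Fn 16.2 Ft 3.3 Fz 11.0 z 0.0120 r 29.2
t 30.56 push 7.5 cmdphi 0.492 | vis 0.486 kin 0.433 tau 0.178 Fn 16.1 Ft 2.8 Fz 10.4 z 0.0120 r 29.2
```

```bash
sed -i 's/tp=0.):$/tp=0.,z=.014):/; s/push,v=v,tp=tp,q=True/push,v=v,tp=tp,z=z,q=True/' loop.py; grep -n "z=" loop.py | head; python3 - <<'E'
from loop import *
ph,push=.486,.0075
for i in range(10):
    pv,k,tau,Fn=it(ph,push,adv=.05,z=.0165)
    if np.isnan(pv) or Fn>21 or tau>.25: print('stop'); break
    if pv-ph<.035: push+=.0005
    if pv-ph>.06: push-=.0003
    ph=max(ph,pv) if abs(pv-ph)<.15 else ph
    if ph>.9: break
E
cp pics/last.pkl pics/t4.pkl; python3 -c "
from h import *
c,s=ld('t4'); cv2.imwrite('pics/t4.png',c['image'])"
```

```text
4:def it(ph,push,lead=.05,adv=.04,v=.03,tp=0.,z=.014):
5:    k,tau,Fn,Ft=go(ph+adv,ph+adv+lead,push,v=v,tp=tp,z=z,q=True)
t 30.93 push 7.5 cmdphi 0.536 | vis 0.496 kin 0.456 tau 0.157 Fn 13.3 Ft 1.3 Fz 2.0 z 0.0129 r 29.3
t 31.30 push 8.0 cmdphi 0.546 | vis 0.497 kin 0.463 tau 0.157 Fn 14.4 Ft 1.2 Fz 2.2 z 0.0128 r 29.2
t 31.67 push 8.5 cmdphi 0.547 | vis 0.522 kin 0.479 tau 0.175 Fn 15.2 Ft 1.3 Fz 2.1 z 0.0128 r 29.2
t 32.03 push 9.0 cmdphi 0.572 | vis 0.571 kin 0.515 tau 0.172 Fn 15.2 Ft 2.4 Fz 3.7 z 0.0127 r 29.1
t 32.40 push 9.0 cmdphi 0.621 | vis 0.589 kin 0.555 tau 0.181 Fn 15.4 Ft 1.8 Fz 3.6 z 0.0128 r 29.1
t 32.77 push 9.5 cmdphi 0.639 | vis 0.643 kin 0.587 tau 0.180 Fn 15.8 Ft 3.0 Fz 4.3 z 0.0127 r 29.1
t 33.13 push 9.5 cmdphi 0.693 | vis 0.670 kin 0.630 tau 0.170 Fn 16.1 Ft 2.7 Fz 4.3 z 0.0127 r 29.0
t 33.50 push 10.0 cmdphi 0.720 | vis 0.729 kin 0.672 tau 0.181 Fn 16.2 Ft 3.5 Fz 4.2 z 0.0127 r 28.9
t 33.87 push 10.0 cmdphi 0.779 | vis 0.767 kin 0.718 tau 0.201 Fn 17.2 Ft 3.3 Fz 4.7 z 0.0127 r 28.9
t 34.23 push 10.0 cmdphi 0.817 | vis 0.805 kin 0.758 tau 0.174 Fn 16.7 Ft 4.1 Fz 3.9 z 0.0127 r 28.9
```

View pics/t4.png

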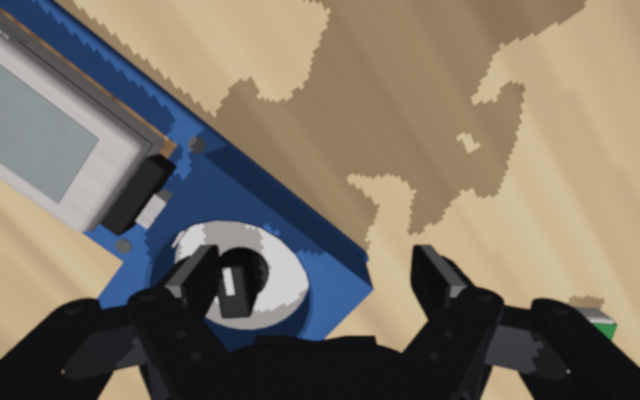

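t4: pad (140,190) has closed on the case end; the knob bar keeps turning with the finger on its side, and torque is flat (case sliding). Continuing with averaged torque readings.

```bash
sed -i 's/k,tau,Fn,Ft=go(ph+adv,ph+adv+lead,push,v=v,tp=tp,z=z,q=True)/k,ta,Fn,Ft=go(ph+adv,ph+adv+lead,push,v=v,tp=tp,z=z,q=True,n=6)/; s/tau %.3f Fn/tau1 %.3f tauavg %.3f Fn/; s/pv,k,tau,Fn,Ft,F\[2\]/pv,k,tau,ta,Fn,Ft,F[2]/; s/return pv,k,tau,Fn/return pv,k,ta,Fn/' loop.py; python3 - <<'E'
L=[list(map(float,l.split())) for l in open('pics/log3.txt')]
for l in L[-18:]: print([round(x,3) for x in l[1:4]])
E
python3 - <<'E'
from loop import *
ph,push=.805,.0103
for i in range(9):
    pv,k,tau,Fn=it(ph,push,adv=.05,z=.0165)
    if np.isnan(pv) or Fn>21 or tau>.23: print('stop'); break
    if pv-ph<.035: push+=.0005
    if pv-ph>.06: push-=.0003
    ph=max(ph,pv) if abs(pv-ph)<.15 else ph
    if ph>1.1: break
E
cp pics/last.pkl pics/t5.pkl
```

```text
[0.158, 0.175, 16.672]
[0.212, 0.166, 15.811]
[0.252, 0.161, 15.459]
[0.296, 0.165, 15.624]
[0.327, 0.165, 15.723]
[0.359, 0.168, 16.134]
[0.397, 0.167, 16.165]
[0.433, 0.171, 16.137]
[0.456, 0.148, 13.329]
[0.463, 0.161, 14.413]
[0.479, 0.172, 15.152]
[0.515, 0.164, 15.182]
[0.555, 0.171, 15.423]
[0.587, 0.168, 15.829]
[0.63, 0.171, 16.05]
[0.672, 0.168, 16.201]
[0.718, 0.18, 17.208]
[0.758, 0.168, 16.725]
t 34.63 push 10.3 cmdphi 0.855 | vis 0.847 kin 0.798 tau1 0.183 tauavg 0.171 Fn 17.2 Ft 4.5 Fz 4.6 z 0.0127 r 28.8
t 35.03 push 10.3 cmdphi 0.897 | vis 0.874 kin 0.835 tau1 0.180 tauavg 0.171 Fn 17.3 Ft 4.5 Fz 4.2 z 0.0126 r 28.8
t 35.43 push 10.8 cmdphi 0.924 | vis 0.915 kin 0.876 tau1 0.191 tauavg 0.180 Fn 18.2 Ft 5.0 Fz 3.9 z 0.0126 r 28.7
t 35.83 push 10.8 cmdphi 0.965 | vis 0.950 kin 0.914 tau1 0.176 tauavg 0.176 Fn 18.0 Ft 5.3 Fz 3.9 z 0.0127 r 28.7
t 36.23 push 10.8 cmdphi 1.000 | vis 0.975 kin 0.948 tau1 0.178 tauavg 0.173 Fn 17.9 Ft 5.5 Fz 3.7 z 0.0127 r 28.7
t 36.63 push 11.3 cmdphi 1.025 | vis 1.015 kin 0.986 tau1 0.191 tauavg 0.176 Fn 18.5 Ft 6.3 Fz 3.4 z 0.0127 r 28.6
t 37.03 push 11.3 cmdphi 1.065 | vis 1.049 kin 1.022 tau1 0.185 tauavg 0.180 Fn 19.2 Ft 6.6 Fz 2.9 z 0.0127 r 28.6
t 37.43 push 11.8 cmdphi 1.099 | vis 1.086 kin 1.067 tau1 0.196 tauavg 0.186 Fn 19.8 Ft 7.2 Fz 4.1 z 0.0126 r 28.5
t 37.83 push 11.8 cmdphi 1.136 | vis 1.123 kin 1.106 tau1 0.192 tauavg 0.186 Fn 19.9 Ft 7.4 Fz 3.5 z 0.0127 r 28.4
```

```bash
python3 - <<'E'
from loop import *
ph,push=1.123,.0118
for i in range(5):
    pv,k,tau,Fn=it(ph,push,adv=.035,z=.0165,tp=.0025)
    if np.isnan(pv) or Fn>24 or tau>.235: print('stop'); break
    if pv-ph<.025: push+=.0007
    if pv-ph>.05: push-=.0003
    ph=max(ph,pv) if abs(pv-ph)<.15 else ph
E
cp pics/last.pkl pics/t6.pkl; python3 -c "
from h import *
c,s=ld('t6'); cv2.imwrite('pics/t6.png',c['image'])"
```

```text
t 38.23 push 11.8 cmdphi 1.158 | vis 1.192 kin 1.160 tau1 0.217 tauavg 0.226 Fn 19.0 Ft 1.8 Fz 3.5 z 0.0126 r 28.4
t 38.64 push 11.5 cmdphi 1.227 | vis 1.255 kin 1.229 tau1 0.223 tauavg 0.223 Fn 18.9 Ft 2.0 Fz 2.4 z 0.0127 r 28.4
t 39.04 push 11.2 cmdphi 1.290 | vis 1.286 kin 1.280 tau1 0.225 tauavg 0.217 Fn 18.7 Ft 2.2 Fz 2.4 z 0.0127 r 28.3
t 39.44 push 11.2 cmdphi 1.321 | vis 1.308 kin 1.305 tau1 0.229 tauavg 0.216 Fn 18.8 Ft 2.5 Fz 2.4 z 0.0128 r 28.3
t 39.84 push 11.9 cmdphi 1.343 | vis 1.334 kin 1.325 tau1 0.223 tauavg 0.231 Fn 20.5 Ft 3.1 Fz 3.4 z 0.0127 r 28.3
```

View pics/t6.png

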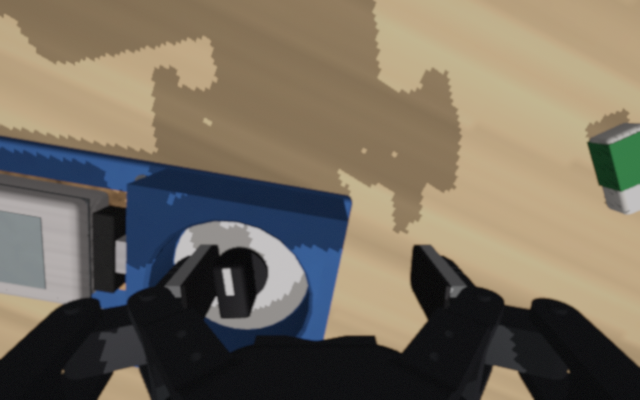

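Torque readings got ambiguous after I shifted the finger sideways. Rather than guess, I'll back off (the knob holds), then measure knob angle and case/pad travel from the same camera poses as before. Spring compression is the knob travel minus the pad travel.

```bash
python3 - <<'E'
from turn2 import *
from workcell import bot,sensors
ph=1.334
p,R=cmd(ph,ph+.02,-.0035,0.,.0165); bot.move_l(p,R,max_speed=.03); q=rd(3,.02); print(q[0].round(4),(q[2]-F0).round(1),(np.array(corners(q[0],np.array(q[1])))*1e3).round(1))
p[2]=.075; bot.move_l(p,R,max_speed=.12)
R=Rz(np.radians(13.9))@Rd; yd=R[:,0]
pad=np.array([.4835,-.1449,0]); b=np.array([.4967,-.1983,0])
snap('pd3',pad-yd*.066+[0,0,.13],R)
snap('kn3',b-yd*.04+[0,0,.085],R)
for n in ('pd2','pd3'):
    c,s=ld(n); X=cloud(c,s)
    print(n,[(v,round(X[v,316,2],3),round((X[v,316]-b)@yd*1e3,1)) for v in range(88,128)])
from ang import angle
for n in('kn1','kn3','pd2','pd3'): angle(*ld(n),n)
c,s=ld('pd3'); cv2.imwrite('pics/pd3z.png',cv2.resize(c['image'][70:220,250:380],None,fx=4,fy=4,interpolation=cv2.INTER_CUBIC))
E
```

```text
[ 0.517  -0.2249  0.0171] [0.4 0.4 0.2] [10.8 19.7 24.3 29.4]
pd3 42.46 [ 0.4989 -0.2087  0.1292] [-0.29  0.26 -0.09] [-0.001  0.036  0.006]
kn3 42.83 [ 0.505  -0.2367  0.0832] [ 0.52 -0.47 -0.03] [ 0.022 -0.005  0.031]
pd2 [(88, np.float64(0.034), np.float64(71.5)), (89, np.float64(0.035), np.float64(70.8)), (90, np.float64(0.034), np.float64(70.2)), (91, np.float64(0.035), np.float64(69.5)), (92, np.float64(0.034), np.float64(68.8)), (93, np.float64(0.034), np.float64(68.2)), (94, np.float64(0.033), np.float64(67.5)), (95, np.float64(0.035), np.float64(66.8)), (96, np.float64(0.034), np.float64(66.1)), (97, np.float64(0.033), np.float64(65.5)), (98, np.float64(0.034), np.float64(64.8)), (99, np.float64(0.034), np.float64(64.1)), (100, np.float64(0.033), np.float64(63.4)), (101, np.float64(0.033), np.float64(62.7)), (102, np.float64(0.033), np.float64(62.0)), (103, np.float64(0.033), np.float64(61.3)), (104, np.float64(0.032), np.float64(60.7)), (105, np.float64(0.031), np.float64(60.0)), (106, np.float64(0.01), np.float64(59.5)), (107, np.float64(0.011), np.float64(58.8)), (108, np
[... 2557 characters left out ...]
), np.float64(43.6)), (127, np.float64(0.023), np.float64(42.8))]
kn1 n 160 mean [0.2 5.8] phi line 0.095  phi mean 0.029
kn1 n 5 mean [-7.7 -8.2] phi line -3.133  phi mean -2.391
kn1 n 3 mean [  5.6 -10.7] phi line 3.132  phi mean 2.662
kn3 n 158 mean [5.8 1.3] phi line 1.320  phi mean 1.350
kn3 n 8 mean [-12.1  -4.5] phi line 2.901  phi mean -1.923
kn3 n 4 mean [13.1 -1.5] phi line 3.124  phi mean 1.685
pd2 n 101 mean [-0.   6.1] phi line 0.070  phi mean -0.006
pd2 n 28 mean [  0.9 -11.2] phi line -1.718  phi mean 3.061
pd3 n 105 mean [6.2 1. ] phi line 1.467  phi mean 1.411
pd3 n 4 mean [-7.3 -8.2] phi line -1.574  phi mean -2.415
pd3 n 3 mean [-13.3   0.6] phi line 0.016  phi mean -1.526
```

View pics/pd3z.png

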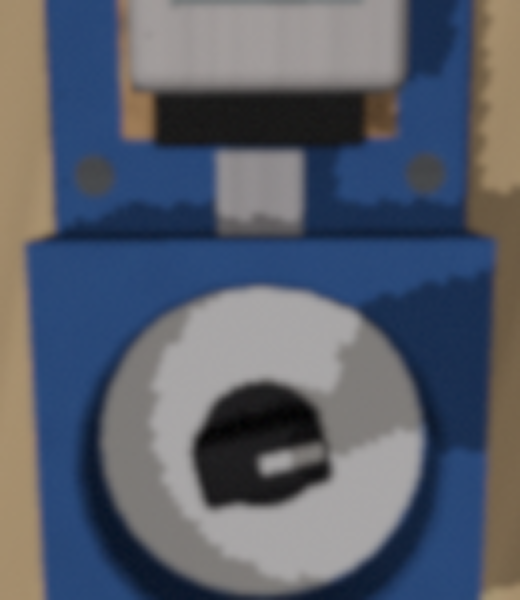

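```bash
cat > edge.py <<'E'
from ang import *
R_=Rz(np.radians(13.9)); yd=R_[:,1]
def edges(n,bpt=np.array([.4967,-.1983,0])):
    c,s=ld(n); im=c['image'].astype(float)
    B=im[...,0]; G=im.sum(2)/3
    def prof(u0,u1,ch): return ch[:,u0:u1].mean(1)
    def cross(p,v0,v1,thr,rise):
        for v in range(v0,v1):
            if rise and p[v]<thr<=p[v+1] or (not rise and p[v]>=thr>p[v+1]): return v+(p[v]-thr)/(p[v]-p[v+1])
        return None
    return c,s,prof,cross,B,G
for n in ('pd2','pd3'):
    c,s,prof,cross,B,G=edges(n)
    # columns on the pad but off the rod: 293..301 and 331..338
    for u0,u1 in ((294,301),(329,337)):
        g=prof(u0,u1,G); bl=prof(u0,u1,B)
        print(n,(u0,u1),'G',[int(x) for x in g[84:136]])
        print('   B',[int(x) for x in bl[84:136]])
E
python3 edge.py
```

```text
pd2 (294, 301) G [131, 144, 151, 153, 153, 153, 153, 153, 153, 153, 154, 154, 153, 154, 154, 153, 152, 149, 141, 131, 114, 93, 78, 70, 61, 48, 35, 27, 25, 25, 25, 25, 25, 25, 25, 25, 25, 26, 30, 39, 46, 48, 49, 48, 43, 36, 42, 59, 72, 77, 78, 78]
   B [132, 143, 149, 151, 151, 151, 151, 151, 151, 151, 151, 151, 151, 151, 151, 151, 150, 146, 139, 129, 114, 104, 105, 105, 94, 74, 49, 31, 25, 25, 24, 25, 24, 25, 24, 25, 24, 27, 40, 59, 72, 77, 77, 76, 68, 59, 66, 93, 112, 119, 121, 121]
pd2 (329, 337) G [130, 143, 151, 153, 153, 153, 153, 153, 153, 154, 154, 153, 153, 154, 154, 154, 152, 148, 141, 131, 113, 89, 68, 55, 46, 37, 29, 25, 25, 24, 25, 25, 25, 25, 25, 25, 25, 26, 33, 42, 48, 49, 49, 47, 41, 36, 46, 64, 75, 78, 78, 79]
   B [130, 142, 149, 151, 151, 151, 151, 151, 151, 151, 151, 151, 151, 151, 151, 151, 150, 146, 139, 128, 113, 96, 87, 81, 72, 55, 37, 27, 25, 24, 24, 24, 24, 24, 25, 24, 25, 29, 45, 64, 74, 78, 77, 74, 65, 58, 73, 100, 115, 120, 121, 121]
pd3 (294, 301) G [153, 153, 153, 152, 148, 141, 130, 111, 85, 55, 33, 26, 25, 25, 25, 24, 25, 24, 25, 25, 25, 27, 43, 63, 74, 76, 77, 76, 77, 77, 77, 78, 77, 77, 77, 75, 68, 58, 51, 49, 50, 49, 48, 43, 37, 47, 66, 75, 78, 79, 79, 79]
   B [151, 151, 151, 150, 145, 138, 127, 109, 84, 55, 33, 26, 25, 24, 24, 24, 24, 23, 25, 25, 25, 31, 64, 98, 114, 118, 119, 119, 119, 119, 119, 119, 119, 119, 119, 115, 105, 90, 81, 78, 78, 77, 75, 67, 59, 74, 103, 117, 121, 121, 121, 121]
pd3 (329, 337) G [153, 153, 153, 151, 146, 138, 126, 106, 76, 46, 29, 25, 25, 25, 24, 24, 25, 25, 24, 24, 24, 26, 34, 47, 54, 57, 58, 59, 61, 60, 58, 58, 59, 59, 60, 57, 53, 51, 50, 49, 49, 49, 47, 41, 38, 50, 67, 76, 78, 79, 78, 78]
   B [151, 150, 150, 148, 143, 136, 124, 104, 75, 46, 29, 25, 25, 25, 24, 24, 24, 24, 24, 24, 24, 30, 50, 72, 85, 89, 91, 93, 95, 94, 91, 90, 92, 93, 93, 90, 84, 80, 79, 78, 78, 77, 74, 65, 60, 79, 104, 117, 120, 121, 121, 121]
```

```bash
python3 - <<'E'
from ang import *
yd=Rz(TH)[:,1]; b=np.array([.4967,-.1983,0])
f=lambda c,s,u,v,z:(onz(c,s,[(u,v)],z)[0]-b)@yd*1e3
D={'pd2':((297,122.58,130.9),(333,122.32,130.6)),'pd3':((297,106.2,129.55),(333,106.3,129.44))}
for n,L in D.items():
    c,s=ld(n)
    for u,vp,vb in L: print(n,u,'pad rear %.2f block %.2f diff %.2f'%(f(c,s,u,vp,.0245),f(c,s,u,vb,.042),f(c,s,u,vp,.0245)-f(c,s,u,vb,.042)))
# precise line angle: intensity-weighted, inside bar
for n in ('kn1','kn3','pd2','pd3'):
    c,s=ld(n); g=cv2.cvtColor(c['image'],cv2.COLOR_BGR2GRAY).astype(float)
    for ax in ((0,0),):
        q=(cloudz(c,s,.038)-b)@Rz(TH)*1e3
        for thr in (50,70,90,110):
            z=cloud(c,s)[...,2]; m=((np.hypot(q[...,0],q[...,1])<13.5)&(g>thr)).astype(np.uint8)
            nn,l,st,ce=cv2.connectedComponentsWithStats(m)
            cand=[(i,q[l==i][:,:2]) for i in range(1,nn) if 25<st[i,4]<230 and abs(np.hypot(*q[l==i][:,:2].mean(0))-6)<1.3]
            for i,e in cand:
                w=(g[l==i]-30)[:,None]; mu=(e*w).sum(0)/w.sum(); C=((e-mu)*w).T@(e-mu)/w.sum(); ev,V=np.linalg.eigh(C); d=V[:,1]; d=d*np.sign(d@mu)
                print(n,thr,st[i,4],'mu',mu.round(2),'phi %.3f'%np.arctan2(d[0],d[1]),'phi_mu %.3f'%np.arctan2(mu[0],mu[1]),'sd',np.sqrt(ev).round(2))
E
```

```text
pd2 297 pad rear 47.28 block 42.16 diff 5.12
pd2 333 pad rear 47.43 block 42.33 diff 5.10
pd3 297 pad rear 58.17 block 42.01 diff 16.16
pd3 333 pad rear 58.06 block 42.05 diff 16.01
kn1 50 196 mu [0.34 5.7 ] phi 0.081 phi_mu 0.060 sd [1.19 3.62]
kn1 70 172 mu [0.35 5.72] phi 0.080 phi_mu 0.061 sd [1.13 3.59]
kn1 90 146 mu [0.37 5.75] phi 0.080 phi_mu 0.064 sd [1.04 3.52]
kn1 110 124 mu [0.34 5.63] phi 0.083 phi_mu 0.061 sd [0.95 3.43]
kn3 70 189 mu [6.27 1.35] phi 1.333 phi_mu 1.358 sd [1.27 3.98]
kn3 90 163 mu [6.21 1.32] phi 1.329 phi_mu 1.362 sd [1.12 3.9 ]
kn3 110 122 mu [5.67 1.22] phi 1.335 phi_mu 1.358 sd [0.94 3.42]
pd2 50 128 mu [0.12 6.05] phi 0.087 phi_mu 0.019 sd [1.27 3.66]
pd2 70 111 mu [0.15 6.06] phi 0.080 phi_mu 0.024 sd [1.2  3.63]
pd2 90 90 mu [0.13 5.97] phi 0.079 phi_mu 0.021 sd [1.06 3.49]
pd2 90 200 mu [ 0.62 -5.75] phi 1.606 phi_mu 3.035 sd [4.46 9.74]
pd2 110 73 mu [0.1  6.08] phi 0.096 phi_mu 0.016 sd [0.95 3.41]
pd3 90 72 mu [4.55 1.  ] phi 1.306 phi_mu 1.354 sd [0.98 3.24]
```

Vision gives pad travel 11.0 mm and knob travel 1.252 rad (12.5 mm), so the spring is compressed about 1.5 mm, ≈6 N. The torque of about 0.193 N m (11 mm effective lever) gives ≈5.3 N, which agrees. About 0.055 rad more is needed, so I'm re-entering.

```bash
cat > fin.py <<'E'
from loop import *
def tq(ph,R,F,a=.011):
    # cw torque with effective contact (-7, a) in the bar frame
    r=Rz(TH-ph)@np.array([-.007,a,0]); return r[0]*F[1]-r[1]*F[0]
def st(pos,yaw,push,tp=.0025,z=.0165,v=.02):
    k,ta,Fn,Ft=go(pos,yaw,push,v=v,tp=tp,z=z,q=True,n=3)
    p,R,F,t=rd(8,.02); s=sensors.get_state(); c=viewer.camera('wrist'); pickle.dump((c,s),open('pics/last.pkl','wb'))
    b=vphi(c,s); pv=b[0] if b else np.nan; F=F-F0; k=est(p,R,F)[0]; R=np.array(R)
    tau=tq(pv if b else k,R,F)
    print('t %.2f push %.1f | vis %.3f kin %.3f tau %.3f padF %.1f Fn %.1f Ft %.1f Fz %.1f z %.4f r %.1f'%(t,push*1e3,pv,k,tau,(tau-.14)/.01,-F@R[:,1],F@R[:,0],F[2],p[2],max(corners(p,R))*1e3),flush=True)
    return pv,k,tau
E
python3 - <<'E'
from fin import *
ph=1.334
p,R=cmd(ph,ph+.02,-.0035,0.,.07); bot.goto(p,R); bot.wait(.15)
p[2]=.0165; print(bot.move_l(p,R,max_speed=.07,contact_N=4)); q=rd(3,.02); print(q[3],q[0].round(4),(q[2]-F0).round(1))
for push in (-.001,.004,.009,.0105,.0115):
    pv,k,tau=st(1.343,1.393,push,v=.03)
    if tau>.215 or pv>1.38: break
E
```

```text
False
45.25 [ 0.5167 -0.2243  0.017 ] [0.4 0.3 0.5]
t 45.68 push -1.0 | vis 1.334 kin 1.295 tau -0.004 padF -14.4 Fn 0.1 Ft 0.7 Fz 0.2 z 0.0168 r 29.8
t 46.23 push 4.0 | vis 1.333 kin 1.368 tau 0.070 padF -7.0 Fn 7.9 Ft 1.7 Fz 5.3 z 0.0159 r 28.6
t 46.78 push 9.0 | vis 1.341 kin 1.344 tau 0.169 padF 2.9 Fn 18.1 Ft 2.8 Fz 12.2 z 0.0154 r 28.4
t 47.27 push 10.5 | vis 1.340 kin 1.338 tau 0.201 padF 6.1 Fn 21.5 Ft 3.1 Fz 14.6 z 0.0153 r 28.3
t 47.75 push 11.5 | vis 1.340 kin 1.336 tau 0.217 padF 7.7 Fn 23.4 Ft 3.5 Fz 15.7 z 0.0152 r 28.3
```

```bash
cat > abst.py <<'E'
from fin import *
def absT(n=25):
    S=[]
    for _ in range(n): bot.wait(.02); S.append(sensors.get_state())
    p=np.mean([s['tcp_pos'] for s in S],0); F=np.mean([s['force'] for s in S],0)-F0; M=np.mean([s['ft_torque'] for s in S],0); R=np.mean([s['tcp_rot'] for s in S],0)
    print('t',S[-1]['t'],'p',p.round(4),'F',F.round(2),'M',M.round(3),'tz',R[:,2].round(4))
    for L in (0.,.15,.16):
        ref=p-R[:,2]*L; d=ref-turn.AX; cw=M[2]+d[0]*F[1]-d[1]*F[0]
        y=R[:,1]; # contact t-coordinate from Mz: contact = p-PAD*y+tt*t
        print('L',L,'cw torque %.3f'%cw, 'resid Mx,My', (M-np.cross((p-PAD*R[:,1]+np.array([0,0,.018]))-ref,F)).round(3))
    return p,F,M,R
if __name__=='__main__':
    r=absT(); pickle.dump(r,open('pics/abs1.pkl','wb'))
    for n in ('in0','in1','st1','kn3'):
        print(n,ld(n)[1]['ft_torque'].round(3))
E
python3 abst.py
```

```text
t 48.2167 p [ 0.5186 -0.2275  0.0152] F [-5.93 22.16 15.51] M [ 4.034  1.285 -0.151] tz [-0.0119  0.0185 -0.9998]
L 0.0 cw torque 0.158 resid Mx,My [3.853e+00 1.130e+00 2.000e-03]
L 0.15 cw torque 0.181 resid Mx,My [0.487 0.212 0.025]
L 0.16 cw torque 0.182 resid Mx,My [0.263 0.151 0.026]
in0 [ 0.022 -0.031 -0.018]
in1 [-0.039  0.024 -0.021]
st1 [ 0.028 -0.031 -0.066]
kn3 [ 0.022 -0.005  0.031]
```

```bash
python3 - <<'E'
from fin import *
push=.0115
for i in range(6):
    pv,k,tau=st(1.345,1.445,push,v=.03,z=.0175)
    if pv>1.375 or k>1.40: break
    push+=.001
E
```

```text
t 48.65 push 11.5 | vis 1.346 kin 1.363 tau 0.179 padF 3.9 Fn 21.8 Ft 5.2 Fz 9.5 z 0.0154 r 28.3
t 49.13 push 12.5 | vis 1.359 kin 1.363 tau 0.200 padF 6.0 Fn 23.5 Ft 5.1 Fz 10.4 z 0.0153 r 28.2
t 49.62 push 13.5 | vis 1.369 kin 1.369 tau 0.218 padF 7.8 Fn 25.3 Ft 5.5 Fz 11.5 z 0.0152 r 28.2
t 50.10 push 14.5 | vis 1.380 kin 1.373 tau 0.235 padF 9.5 Fn 27.3 Ft 6.3 Fz 12.7 z 0.0152 r 28.1
```

```bash
python3 - <<'E'
from abst import *
absT(20)
for i in range(2):
    c=viewer.camera('wrist'); s=sensors.get_state(); print(vphi(c,s)[0])
pv,k,tau=st(1.345,1.445,.0152,v=.03,z=.0175)
# back off and up
ph=1.39
p,R=cmd(ph,ph+.05,-.003,0.,.0175); bot.move_l(p,R,max_speed=.04); q=rd(3,.02); print(q[0].round(4),(q[2]-F0).round(1),(np.array(corners(q[0],np.array(q[1])))*1e3).round(1))
p[2]=.075; bot.move_l(p,R,max_speed=.12)
R=Rz(np.radians(13.9))@Rd; yd=R[:,0]; pad=np.array([.4835,-.1449,0]); b=np.array([.4967,-.1983,0])
snap('kn4',b-yd*.04+[0,0,.085],R); 
snap('pd4',pad-yd*.066+[0,0,.13],R)
c,s=ld('pd4')
B=c['image'][...,0].astype(float)
for u0,u1 in ((294,301),(329,337)): print([int(x) for x in B[:,u0:u1].mean(1)[84:136]])
for n in ('kn1','kn3','kn4'):
    c,s=ld(n); g=cv2.cvtColor(c['image'],cv2.COLOR_BGR2GRAY).astype(float)
    from ang import cloudz
    q=(cloudz(c,s,.038)-b)@Rz(TH)*1e3
    for thr in (80,90,100,110):
        m=((np.hypot(q[...,0],q[...,1])<13.5)&(g>thr)).astype(np.uint8)
        nn,l,st_,ce=cv2.connectedComponentsWithStats(m)
        for i in range(1,nn):
            e=q[l==i][:,:2]
            if not(25<st_[i,4]<230 and abs(np.hypot(*e.mean(0))-6)<1.3): continue
            w=(g[l==i]-30)[:,None]; mu=(e*w).sum(0)/w.sum(); C=((e-mu)*w).T@(e-mu)/w.sum(); ev,V=np.linalg.eigh(C); d=V[:,1]; d=d*np.sign(d@mu)
            print(n,thr,st_[i,4],mu.round(2),'phi %.3f mu %.3f'%(np.arctan2(d[0],d[1]),np.arctan2(*mu)))
E
```

```text
t 50.4833 p [ 0.5169 -0.2287  0.0152] F [-3.83 27.34 12.45] M [ 4.735  0.841 -0.283] tz [-0.0125  0.0228 -0.9997]
L 0.0 cw torque 0.146 resid Mx,My [ 4.764  0.725 -0.02 ]
L 0.15 cw torque 0.184 resid Mx,My [0.621 0.127 0.018]
L 0.16 cw torque 0.186 resid Mx,My [0.345 0.087 0.021]
1.3803091
1.38034
t 51.02 push 15.2 | vis 1.398 kin 1.375 tau 0.248 padF 10.8 Fn 28.5 Ft 6.8 Fz 13.2 z 0.0151 r 28.1
[ 0.5141 -0.2268  0.0178] [ 1.1 -0.2  0.4] [11.  19.2 24.4 29. ]
kn4 53.65 [ 0.5059 -0.2369  0.0843] [0.52 0.14 0.17] [-0.015  0.012 -0.009]
pd4 54.02 [ 0.5005 -0.2091  0.1317] [ 0.22 -0.07  0.03] [ 0.085  0.064 -0.027]
[151, 150, 147, 141, 132, 117, 93, 63, 37, 26, 24, 24, 23, 24, 24, 24, 25, 24, 24, 31, 55, 89, 109, 117, 119, 119, 119, 119, 120, 119, 119, 120, 119, 116, 109, 96, 84, 80, 78, 78, 76, 69, 60, 71, 98, 114, 120, 121, 121, 121, 121, 121]
[149, 148, 145, 139, 129, 113, 87, 57, 34, 25, 24, 25, 25, 24, 25, 25, 24, 24, 25, 29, 54, 81, 96, 101, 104, 106, 108, 108, 104, 102, 103, 105, 105, 101, 92, 83, 79, 78, 78, 78, 74, 66, 59, 75, 102, 117, 120, 121, 121, 120, 120, 120]
kn1 80 160 [0.36 5.75] phi 0.088 mu 0.063
kn1 90 146 [0.37 5.75] phi 0.080 mu 0.064
kn1 100 133 [0.34 5.73] phi 0.078 mu 0.060
kn1 110 124 [0.34 5.63] phi 0.083 mu 0.061
kn3 80 175 [6.31 1.36] phi 1.330 mu 1.359
kn3 90 163 [6.21 1.32] phi 1.329 mu 1.362
kn3 100 148 [6.08 1.32] phi 1.325 mu 1.357
kn3 110 122 [5.67 1.22] phi 1.335 mu 1.358
kn4 80 180 [6.22 1.06] phi 1.387 mu 1.402
kn4 90 165 [6.2  1.07] phi 1.397 mu 1.401
kn4 100 145 [6.02 1.08] phi 1.372 mu 1.393
kn4 110 123 [5.56 0.94] phi 1.389 mu 1.403
```

```bash
python3 - <<'E'
from ang import *
yd=Rz(TH)[:,1]; b=np.array([.4967,-.1983,0])
f=lambda c,s,u,v,z:(onz(c,s,[(u,v)],z)[0]-b)@yd*1e3
D={'pd2':((297,122.58,130.9),(333,122.32,130.6)),'pd3':((297,106.2,129.55),(333,106.3,129.44)),'pd4':((297,104.47,127.7),(333,104.37,127.55))}
for n,L in D.items():
    c,s=ld(n)
    print(n,[round(f(c,s,u,vp,.0245)-f(c,s,u,vb,.042),2) for u,vp,vb in L])
c,s=ld('pd4'); X=cloud(c,s)
cv2.imwrite('pics/pd4z.png',cv2.resize(c['image'][60:220,245:385],None,fx=3.7,fy=3.7,interpolation=cv2.INTER_CUBIC))
E
```

```text
pd2 [np.float64(5.12), np.float64(5.1)]
pd3 [np.float64(16.16), np.float64(16.01)]
pd4 [np.float64(16.21), np.float64(16.18)]
```

View pics/pd4z.png

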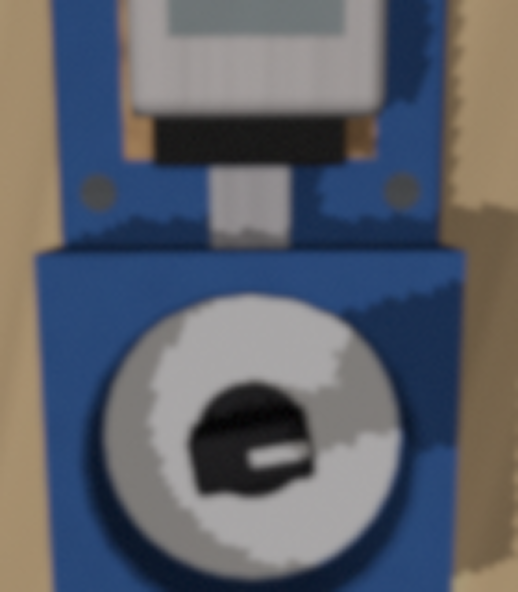

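```bash
python3 - <<'E'
from h import *
R=Rz(np.radians(13.9))@Rd; yd=R[:,0]; stop=np.array([.4967,-.1983,0])+yd*.207
snap('st4',stop-yd*.066+[0,0,.15],R)
c,s=ld('st4'); cv2.imwrite('pics/st4z.png',cv2.resize(c['image'][60:290,240:390],None,fx=2.6,fy=2.6,interpolation=cv2.INTER_CUBIC))
cs,ss=snap('sc4',cam='scene')
E
```

```text
st4 54.73 [ 0.4628 -0.0618  0.1495] [ 0.29 -0.2   0.66] [-0.007  0.001 -0.007]
sc4 54.78 [ 0.4632 -0.0624  0.1496] [ 0.74  0.26 -0.33] [-0.029  0.011 -0.031]
```

View pics/st4z.png

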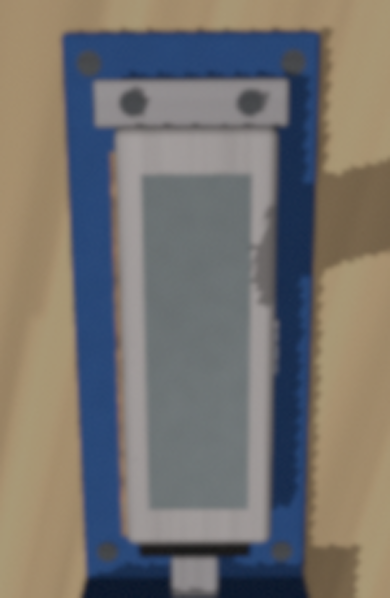

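View pics/sc4.png

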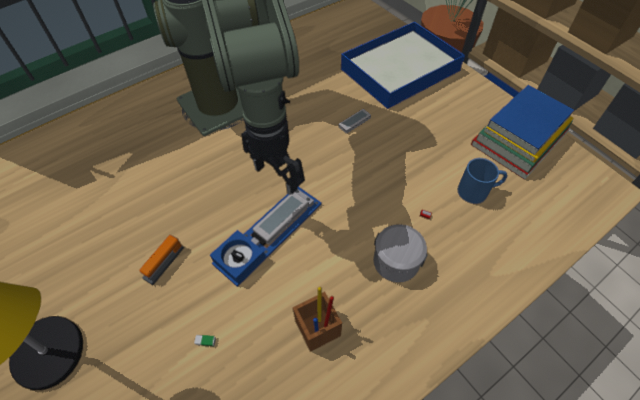

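The case lies square between the pad ((195,550) in the crop) and the stop ((190,103)) with no gap at either end. The other objects sit at the same pixels as in the first picture, and the gripper is clear. Handing in.

```bash
python3 - <<'E'
from workcell import ticket, sensors
print(sensors.get_state()['t']); print(ticket.close_job())
E
```

```text
54.8333
the job is handed in; nothing more can be done
None
```

The larger case is lying flat and square in the cradle, clamped against the stop at an estimated 8 N. I handed the job in at 54.8 s with the robot touching nothing.

**Placing the case:** My first placement put the case right up against the pad. I re-gripped it and moved it about 2.6 mm towards the stop, which left a gap of about 2.8 mm at the pad and about 8 mm at the stop.

**Turning the knob:** The gripper only opens fully, and its two fingers don't fit in the 67 mm well. So I lowered one finger in beside the bar and pushed the bar's end round clockwise, with the other finger outside the block. By calculation the finger's corners stayed within about 30.5 mm of the axis. The wrist force sensor can't show directly whether anything touched the well block.

**Last checks:**
- **Clamp force:** the knob turned 1.31 rad (13.1 mm) and the pad moved 11.05 mm. That leaves the spring compressed about 2.0 mm, or about 8 N ± 1 N.
- **Seating:** the pad did not move measurably over the last 0.055 rad of turning, so the case is up against the stop. Both ends show no gap, and the other objects look unmoved.

**Check that disagreed:** felt torque was not a reliable measure of the clamp force. The finger's contact point shifted and the arm tilted under load, so the final torque estimates ranged from about 5 to 11 N. I went by the camera measurement instead.

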